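# Fetch the coils from under the instrument shelf and stow them in their case

## Task

Some coils have rolled in under the low instrument shelf. Draw them out with the flat scoop, without reaching in under the shelf with the gripper to take hold of them, lay each in a compartment of its own in the case, and fold the lid fully shut. Leave the empty scoop lying flat on the bench, clear of the shelf, and do not push the other things on the bench about.

Things in the scene. Friction and masses are not known exactly. Their poses are not given: they have to be found in the camera images.
- shelf: low clear instrument shelf, fixed, 460 mm wide, instruments on its rear half (to 180 mm high). Origin on the bench below the middle of its front lip; x points in under the shelf, y along the lip. Lip's lower edge 80 mm above the bench, clear board 85 to 93 mm. Legs 20 mm thick at y = +-218 mm; ends open. Coils start 25 to 135 mm in from the lip, within 65 mm of y = 0, axes roughly along the lip.
- shelf_back (a point): foot of the front face of the shelf's upright back panel, 165 mm in from the lip, on the bench. The panel begins 14 mm above the bench: the scoop's blade can pass 35 mm under it, the coils cannot, so they climb onto the blade there
- scoop: loose sheet-metal scoop, 0.32 kg, flat on the bench. Origin on its underside below the pan's middle; x points forwards over the blade. Pan 140 mm long, 204 wide (200 inside); bevelled blade in front (24 mm) rising to a 4 mm crest; floor 2 mm; 6 mm ridges form two cross troughs (at x = -31 and +32 mm), each for a row of two coils. Heel wall 16 mm high; side walls 26 mm, ending at x = +32 mm.
- scoop_grip (a point): middle of the scoop's black handle bar (125 mm long along the scoop's x, 22 mm wide, 16 mm high), 175 mm behind the scoop's origin, 55 mm above its underside; the bar is free all round
- scoop_front (a point): middle of the scoop's blade edge, 70 mm ahead of the scoop's origin, on its underside
- case: grey compartment case, fixed, 166 (x) by 174 (y) by 42 mm high without its lid, walls and floor 3 mm, ribs to 19 mm high crossing in the middle: four compartments 78 (x) by 82 mm (y). Origin at the centre of its underside; the lid's handle side faces its -x, the hinge is along its +x top edge. A coil fits a compartment with its axis along x, its centre then 28 mm above the origin.
- bay0 (a point): centre of the floor of the compartment at front (-x), -y
- bay1 (a point): centre of the floor of the compartment at front (-x), +y
- bay2 (a point): centre of the floor of the compartment at rear (+x), -y
- bay3 (a point): centre of the floor of the compartment at rear (+x), +y
- lid (a joint): angle of the case's clear lid (a cover 29 mm deep, 166 by 174 mm, hinged at the case's rear top edge): 0 shut, grows as it opens, 1.57 upright, 1.85 at its stop. The hinge is stiff: the lid stays wherever it is left and takes about 3 N at the handle to turn. It starts shut or ajar.
- lid_handle (a point): middle of the lid's handle: a round bar 12 mm thick and 110 mm long, parallel to the hinge, held 42 mm ahead of the lid's front face, just below its top, by two arms 100 mm apart; the gap between bar and lid is open; when shut it is 211 mm ahead of the hinge axis and 24 mm above it, 68 mm above the bench
- lid_hinge (a point): middle of the lid's hinge axis (along the case's y), 44 mm above the bench
- coil0: bobbin coil, 60 mm long over two round black flanges (50 mm diameter, 5 mm thick), copper winding between them 24 mm thick and 50 mm long, 0.13 kg (varies by a third). Lies on its flanges and can roll. Origin at its centre, 25 mm above its support; x along its axis. Three or four coils present; absent ones give None.
- coil1: bobbin coil, 60 mm long over two round black flanges (50 mm diameter, 5 mm thick), copper winding between them 24 mm thick and 50 mm long, 0.13 kg (varies by a third). Lies on its flanges and can roll. Origin at its centre, 25 mm above its support; x along its axis. Three or four coils present; absent ones give None.
- coil2: bobbin coil, 60 mm long over two round black flanges (50 mm diameter, 5 mm thick), copper winding between them 24 mm thick and 50 mm long, 0.13 kg (varies by a third). Lies on its flanges and can roll. Origin at its centre, 25 mm above its support; x along its axis. Three or four coils present; absent ones give None.
- coil3: bobbin coil, 60 mm long over two round black flanges (50 mm diameter, 5 mm thick), copper winding between them 24 mm thick and 50 mm long, 0.13 kg (varies by a third). Lies on its flanges and can roll. Origin at its centre, 25 mm above its support; x along its axis. Three or four coils present; absent ones give None.
- multimeter: bystander: hand-held multimeter, 180 x 85 x 45 mm, lying on its back; origin below its middle
- tip_cleaner: bystander: round pot of brass wool, 68 mm wide, 41 mm high; origin below its middle
- vise: bystander: small bench vise, about 100 x 60 x 64 mm; origin below its middle

How it is judged:
By the outcome, as a careful person would: the job done as asked, in the order asked, and still so for the second after the job is handed in, with the robot touching nothing.
Of coil0, coil1, coil2, coil3 only 3 to 4 are there at a start; the rules pass over those that are not, and their reading is None.
At some moment in a run one of coil0, coil1, coil2, coil3, scoop may be knocked a few centimetres aside while the robot is not near it.
Once in a run the grip may slacken for a moment while it holds something.
It also fails if it takes over 210 s, if anything falls off the work surface, if the arm or the gripper's body presses on something with over 40 N, if the wrist force passes 120 N, or if a joint passes its speed limit or range.

## Robot

A 6-joint arm with a two-finger parallel gripper is mounted at the origin on the work surface. World frame = base frame: x ahead of the robot, y to its left, z up, the work surface at z = 0. Lengths are in m, angles in rad, forces in N, time in s.
With the tool pointing down it reaches from about 0.35 to 0.775 m from the base axis. Payload 5.5 kg.
Tool frame: the origin (TCP) lies where the fingers leave the gripper's body, on its centre line; the fingertips stand 73 mm ahead of it and the grasp point (between the pads) lies 54 mm ahead of it; z points along the fingers, y is the direction in which the jaws open and shut (so a half turn about z gives the same grasp; the last joint's range is limited). The gripper opens to 85 mm and grips with 20 to 120 N. Pads are 22 mm wide; open, the fingers measure 114 mm over their backs; the gripper's body (76 mm by 85 mm) begins 54 mm behind the grasp point. The pads swing forward as they close: fully open they stand 13 mm farther back than shut.
Start: joints at [-1.347, 0.313, 0.046, 1.304, 0, 1.431], TCP at [0.205, -0.537, 0.304] pointing down, gripper open.
Joint ranges: [-2.76, 2.76], [-0.86, 1.69], [-1.03, 1.26], [-2.2, 2.34], [-1.47, 1.5], [-3.14, 3.14]. Speed limits (rad/s): [2.57, 2.57, 3.14, 3.14, 3.14, 3.14].

## Interface

Orientations are given as a unit quaternion [w, x, y, z].
In Python, from workcell import env, read_camera, job, cut_out gives the robot as it stands.
- The arm moves only by the tool servo_tool, never from a script. Its argument "deltas" is a list of rows, each an object of numbers: "dx", "dy", "dz": the shift along the world's x, y, z in mm; "rx", "ry", "rz": the turn, a rotation vector about the world's x, y, z in rad; "fingers": the closure, from -1 (fully open) to 1 (shut). A call has 1 to 8 rows; each row shifts and turns the commanded pose from where the row before left it; what a row does not reach is not made up. A row lasts 1/10 s, in which the tool goes at most 50 mm and 8.59 degrees, less where a joint would pass 70% of its speed; a pose out of reach is approached as far as the arm can. A call is refused whole if a number of a shift passes 50 or a number of a turn 0.15, either way. A call with a gripper value outside its range is refused whole. The fingers move at their own pace and stop on an object; "newtons" is the grip in N (left out, the last holds). Time passes only in rows, so rows that do not move let the fingers close. It gives the time, the measured TCP pose, the force and the opening at its end, in the units of the state.
- env.get_state(): the state, without advancing time (a new reading comes with each control period).
- read_camera(name): name is "side" or "top" or "wrist"; returns a dict with "img" (420x560x3 uint8, red, green, blue), "intrinsics" (3x3 intrinsics, pixels), "extrinsics" (4x4, takes a point from camera to world coordinates); the wrist camera has in their place "hand_eye" (4x4, takes a point from camera to tool coordinates, whose origin is the TCP and whose axes are the flange's). Camera axes: x right, y down, z forward; pixel columns grow to the right and rows downward; lengths in m; the calibration is good to about 2 mm. A picture is of the moment at which its call begins: read the wrist's pose just before it. There is no depth.
- job.hand_in(): hands the job in, once; it reports no verdict.
Trained networks look in the newest picture that a camera, given by its name, has taken for a name from the list of things; names that differ only in an ending like _2 or _b are one class to them, and where a whole thing is asked for, a point or a joint stands for the part that bears it (a point fixed in the world has none). Each returns a list of dicts, best first, with "confidence" (0 to 1); they miss things now and then, are a little off and sometimes report something else, mostly with a low value. They report only what shows in the picture. A call takes as long as a camera call.
- cut_out(target, camera): "region" (420x560 bool, what is visible of it) and "extent" ([left, top, right, bottom] in pixels, round what is visible of it).
The state is a dict: "clock": time; "joint_pos": joint angles; "qvel": joint speeds; "tau": joint torques, N m; "tcp_pos": TCP position; "orientation": TCP orientation; "wrist_force": force on the tool from outside, world axes, zero at the start; "ft_torque": the same for the moment, N m; "finger_gap": finger opening in m.
Only numpy, scipy, OpenCV 4.12 (cv2) and the standard library are available. Lean on these libraries where they do the work, as an engineer would, in place of code of your own. Each camera call takes 0.05 s, during which the arm holds its last target. There are 200 camera calls.

## Working session

There is one attempt and no reset: what is moved stays moved. The work goes in short steps, Python scripts to look and compute and a tool call to move; the robot and the scene stay as the last step left them, time stands still between calls to the robot, and variables do not carry over. Pictures are saved under pics/ and viewed, about 12 in all and at most 16, crops included, and the job is handed in when it is done.

Besides the shell and the picture viewer there is one more tool, called after "Call:" as name(argument=value, ...) on one line, values as JSON. servo_tool: Moves the arm, as the interface text tells. Its arguments: {"type":"object","properties":{"deltas":{"type":"array"},"newtons":{"type":"number"}},"required":["deltas"]}

```bash
ls; mkdir -p pics
cat > h.py <<'E'
import numpy as np, cv2
from workcell import env, read_camera, job, cut_out
def cam(name):
    s=env.get_state(); c=read_camera(name); return c,s
def save(c,f): cv2.imwrite('pics/'+f,c['img'][:,:,::-1])
def ray(c,px,z,T=None):
    T=c['extrinsics'] if T is None else T
    T=np.array(T);K=np.array(c['intrinsics'])
    d=T[:3,:3]@np.linalg.inv(K)@np.array([px[0],px[1],1.]); o=T[:3,3]
    return o+d*(z-o[2])/d[2]
def proj(c,p,T=None):
    T=c['extrinsics'] if T is None else T
    T=np.linalg.inv(np.array(T));q=T[:3,:3]@np.array(p)+T[:3,3];q=np.array(c['intrinsics'])@q
    return q[:2]/q[2]
E
python3 - <<'E'
from h import *
np.set_printoptions(precision=3,suppress=True)
print(env.get_state())
for n in ['top','side']:
    c,s=cam(n); save(c,n+'0.png'); print(n,c['intrinsics'],c['extrinsics'])
    for t in ['scoop','case','shelf','coil0','lid','multimeter','tip_cleaner','vise']:
        r=cut_out(t,n)
        for q in r[:5]:
            m=cv2.minAreaRect(np.argwhere(q['region'])[:,::-1].astype(np.float32))
            print(t,round(q['confidence'],2),q['extent'],np.round(m[0],1),np.round(m[1],1),round(m[2],1))
E
```

```text
pics
{'clock': 0.0, 'joint_pos': array([-1.347,  0.314,  0.045,  1.304,  0.   ,  1.431]), 'qvel': array([-0.002,  0.001,  0.001, -0.001, -0.   ,  0.003]), 'tau': array([  0.002, -48.063,  29.853,   0.019,   0.   ,  -0.   ]), 'tcp_pos': array([ 0.204, -0.537,  0.303]), 'orientation': array([-0.001,  0.984,  0.181, -0.   ]), 'wrist_force': array([-0.729, -0.126,  0.183]), 'ft_torque': array([-0.017,  0.012, -0.045]), 'finger_gap': 0.08548101295309123}
top [[435.491   0.    278.577]
 [  0.    435.491 211.902]
 [  0.      0.      1.   ]] [[-0.01  -0.983  0.183  0.325]
 [-1.     0.008 -0.012  0.025]
 [ 0.01  -0.183 -0.983  1.318]
 [ 0.     0.     0.     1.   ]]
scoop 0.65 [230.9, 211.0, 339.9, 283.2] [284.9 245.3] [ 68.9 105.2] 84.0
case 0.76 [357.6, 193.0, 427.6, 269.8] [392.5 230.5] [73. 67.] 90.0
shelf 0.79 [58.4, 146.2, 203.6, 315.2] [131.5 230.3] [137.2 164.6] 4.5
lid 0.62 [361.3, 193.3, 425.9, 268.1] [393.5 231. ] [74. 63.] 90.0
multimeter 0.97 [261.0, 128.4, 324.2, 171.5] [291.7 149.1] [59.4 29.4] 21.0
tip_cleaner 0.79 [238.6, 137.4, 258.0, 162.0] [246.5 150.5] [23. 21.] 90.0
vise 
[... 500 characters left out ...]
6.5, 102.2, 301.5, 190.2] [227.4 143.6] [ 84.5 143.4] 87.4
coil0 0.67 [236.8, 180.3, 255.2, 191.8] [244.5 184.9] [ 7.2 17.3] 86.4
coil0 0.62 [202.4, 184.7, 228.6, 201.5] [214.7 189.5] [14.3 21.7] 80.0
coil0 0.53 [195.2, 207.5, 280.2, 272.4] [236.8 239.3] [82.1 61.6] 1.6
lid 0.85 [257.4, 271.7, 374.3, 362.5] [315.1 314.6] [ 76.8 109.5] 72.7
lid 0.38 [196.8, 211.0, 279.6, 273.6] [239.9 234.3] [87.7 56.4] 13.8
multimeter 0.6 [328.7, 197.1, 370.6, 248.1] [350.8 224.1] [50.5 32.7] 80.5
tip_cleaner 0.73 [314.0, 184.5, 338.1, 207.2] [326. 197.] [20. 22.] 90.0
vise 0.93 [358.0, 249.9, 409.4, 288.6] [383.9 267.9] [33.5 49.7] 82.9
vise 0.51 [256.6, 272.8, 374.9, 372.5] [316.9 320.1] [ 94.1 105.3] 68.2
```

Run:
```python
import cv2
a=cv2.imread('pics/top0.png');b=cv2.imread('pics/side0.png')
cv2.imwrite('pics/t0c.png',cv2.resize(a[120:345,40:440],(800,450),interpolation=cv2.INTER_CUBIC))
cv2.imwrite('pics/s0c.png',cv2.resize(b[90:390,140:430],None,fx=2,fy=2,interpolation=cv2.INTER_CUBIC))
```

```text
(no output)
```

View pics/t0c.png

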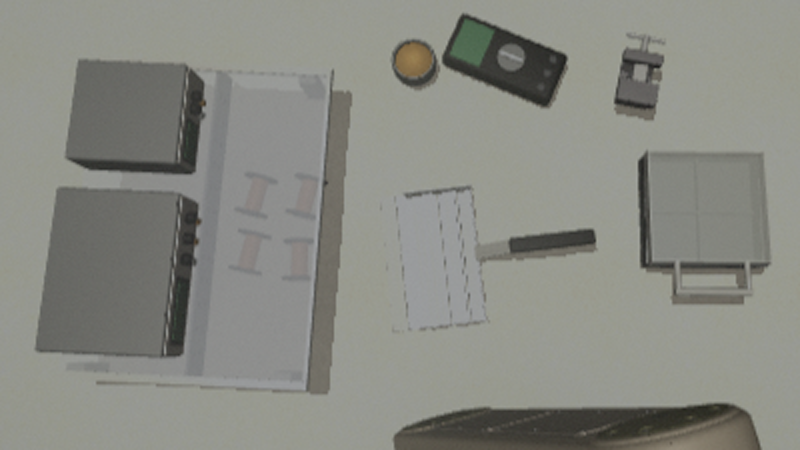

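View pics/s0c.png

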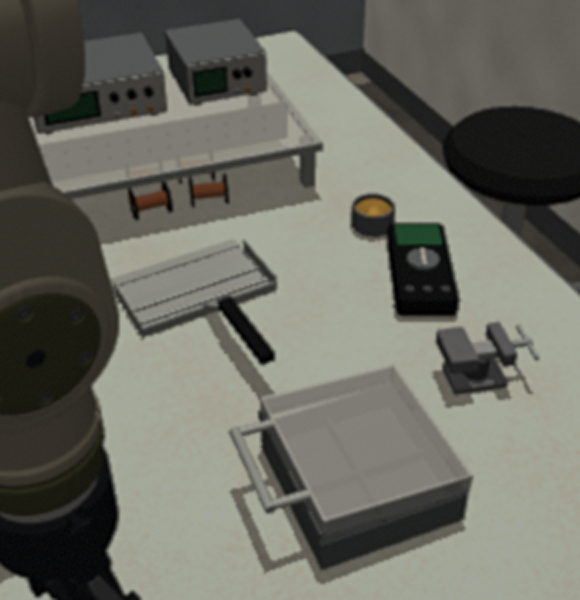

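Top view: shelf is at left (lip near column 205 of the full image), with four coils in a 2x2 group. The scoop's handle points towards the case, whose lid is shut. Bystanders are at the top edge. Next I compute poses.

Run:
```python
from h import *
np.set_printoptions(precision=4,suppress=True)
c,s=cam('top'); d,_=cam('side')
f=lambda x,y:(x/2+40,y/2+120)
g=lambda x,y:(x/2+140,y/2+90)
for n,p,z in [('lip+x',(333,70),.093),('lip-x',(307,390),.093),('bar a',(512,243),.063),('bar b',(595,237),.063),('heel+x',(472,187),.016),('heel-x',(487,324),.016),
 ('blade+x',(384,195),0.003),('blade-x',(395,332),0.003),
 ('coilA',(305,195),.03),('coilB',(297,258),.03),('coilC',(257,195),.03),('coilD',(250,253),.03),
 ('lidFL',(644,264),.073),('lidFR',(770,264),.073),('lidBL',(644,152),.073),('lidBR',(763,152),.073),('hndl L',(677,294),.068),('hndl R',(747,294),.068),
 ('mm',(505,60),.04),('vise',(640,80),.05),('pot',(414,62),.04)]:
    print(n,ray(c,f(*p),z))
print('side')
for n,p,z in [('bar a',(226,300),.063),('bar b',(267,357),.063),('heel+x',(272,284),.016),('heel-x',(140,330),.016),('coilA',(208,189),.025),('coilB',(150,199),.025),
 ('hndl L',(237,432),.068),('hndl R',(268,504),.068),('lidFR',(325,525),.073),('lidBR',(468,478),.073)]:
    print(n,ray(d,g(*p),z))
```

```text
lip+x [0.7235 0.2192 0.093 ]
lip-x [0.2673 0.2454 0.093 ]
bar a [ 0.4703 -0.0402  0.063 ]
bar b [ 0.478  -0.1608  0.063 ]
heel+x [0.5618 0.0167 0.016 ]
heel-x [ 0.3559 -0.0036  0.016 ]
blade+x [0.5527 0.1515 0.003 ]
blade-x [0.3458 0.1331 0.003 ]
coilA [0.549  0.2671 0.03  ]
coilB [0.4546 0.2764 0.03  ]
coilC [0.5496 0.3388 0.03  ]
coilD [0.4627 0.3459 0.03  ]
lidFL [ 0.4373 -0.2283  0.073 ]
lidFR [ 0.4357 -0.4095  0.073 ]
lidBL [ 0.6015 -0.2357  0.073 ]
lidBR [ 0.6002 -0.4109  0.073 ]
hndl L [ 0.3944 -0.2747  0.068 ]
hndl R [ 0.3935 -0.3751  0.068 ]
mm [ 0.755  -0.0355  0.04  ]
vise [ 0.7186 -0.2395  0.05  ]
pot [0.7527 0.104  0.04  ]
side
bar a [ 0.4724 -0.0461  0.063 ]
bar b [ 0.4818 -0.1643  0.063 ]
heel+x [0.5597 0.0147 0.016 ]
heel-x [ 0.3643 -0.0053  0.016 ]
coilA [0.5521 0.268  0.025 ]
coilB [0.4588 0.2776 0.025 ]
hndl L [ 0.4072 -0.2641  0.068 ]
hndl R [ 0.4032 -0.3638  0.068 ]
lidFR [ 0.4434 -0.4112  0.073 ]
lidBR [ 0.5993 -0.416   0.073 ]
```

Call:
servo_tool(deltas=[{"dx":22.6,"dy":36.2,"dz":-4,"rz":0.107},{"dx":22.6,"dy":36.2,"dz":-4,"rz":0.107},{"dx":22.6,"dy":36.2,"dz":-4,"rz":0.107},{"dx":22.6,"dy":36.2,"dz":-4,"rz":0.107},{"dx":22.6,"dy":36.2,"dz":-4,"rz":0.107},{"dx":22.6,"dy":36.2,"dz":-4,"rz":0.107}])

```text
invalid input at $.deltas[0]: expected keys dx, dy, dz, rx, ry, rz, fingers
```

Call:
servo_tool(deltas=[{"dx":22.6,"dy":36.2,"dz":-4,"rz":0.107},{"dx":22.6,"dy":36.2,"dz":-4,"rz":0.107},{"dx":22.6,"dy":36.2,"dz":-4,"rz":0.107},{"dx":22.6,"dy":36.2,"dz":-4,"rz":0.107},{"dx":22.6,"dy":36.2,"dz":-4,"rz":0.107},{"dx":22.6,"dy":36.2,"dz":-4,"rz":0.107},{"dx":0}])

```text
invalid input at $.deltas[0]: expected keys dx, dy, dz, rx, ry, rz, fingers
```

```bash
cat >> h.py <<'E'
from scipy.spatial.transform import Rotation as R
def wT(c,s):
    T=np.eye(4);q=s['orientation'];T[:3,:3]=R.from_quat([q[1],q[2],q[3],q[0]]).as_matrix();T[:3,3]=s['tcp_pos'];return T@np.array(c['hand_eye'])
def yaw(s):
    q=s['orientation'];y=R.from_quat([q[1],q[2],q[3],q[0]]).as_matrix()[:,1];return np.degrees(np.arctan2(y[1],y[0]))
def masks(t,n,c,T=None,z=0.,minc=.3,k=5):
    out=[]
    for q in cut_out(t,n)[:k]:
        if q['confidence']<minc: continue
        m=cv2.minAreaRect(np.argwhere(q['region'])[:,::-1].astype(np.float32)); b=cv2.boxPoints(m)
        ctr=ray(c,m[0],z,T)[:2]; w=[ray(c,p,z,T)[:2] for p in b]
        e1,e2=w[1]-w[0],w[2]-w[1]
        e=e1 if np.hypot(*e1)>np.hypot(*e2) else e2
        print(t,round(q['confidence'],2),np.round(m[0]),'xy',np.round(ctr,4),'sizes',np.round([np.hypot(*e1),np.hypot(*e2)],3),'long ang',round(np.degrees(np.arctan2(e[1],e[0])),1))
        out.append((ctr,e))
    return out
E
python3 - <<'E'
from h import *
c,s=cam('wrist');save(c,'w1.png');T=wT(c,s);print(s['tcp_pos'],yaw(s),s['clock'],s['finger_gap'],c['hand_eye'])
masks('scoop','wrist',c,T,.0);masks('scoop_grip','wrist',c,T,.063)
E
```

```text
[ 0.20458257 -0.53740804  0.30394239] -69.15681911902497 1.0 0.08535175062622428 [[-1.28009969e-03 -9.57575388e-01 -2.88180044e-01  7.23198971e-02]
 [ 9.99999181e-01 -1.22693042e-03 -3.65119883e-04 -1.07255340e-03]
 [-3.94704995e-06 -2.88180275e-01  9.57576174e-01 -6.95929749e-02]
 [ 0.00000000e+00  0.00000000e+00  0.00000000e+00  1.00000000e+00]]
```

View pics/w1.png

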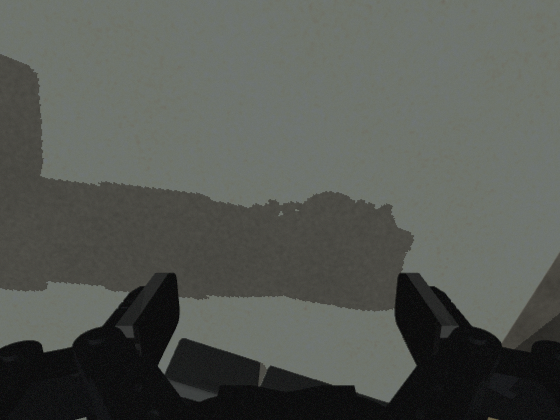

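The move was refused because every row needs all the keys, so this picture only shows empty bench. I'll resend it with full rows.

Call:
servo_tool(deltas=[{"dx":22.6,"dy":36.2,"dz":-4,"rx":0,"ry":0,"rz":0.107,"fingers":-1},{"dx":22.6,"dy":36.2,"dz":-4,"rx":0,"ry":0,"rz":0.107,"fingers":-1},{"dx":22.6,"dy":36.2,"dz":-4,"rx":0,"ry":0,"rz":0.107,"fingers":-1},{"dx":22.6,"dy":36.2,"dz":-4,"rx":0,"ry":0,"rz":0.107,"fingers":-1},{"dx":22.6,"dy":36.2,"dz":-4,"rx":0,"ry":0,"rz":0.107,"fingers":-1},{"dx":22.6,"dy":36.2,"dz":-4,"rx":0,"ry":0,"rz":0.107,"fingers":-1}])

```text
clock: 1.75
tcp_pos: [0.3408, -0.3187, 0.28]
orientation: [0.0, 0.875, 0.484, 0.0]
wrist_force: [0.9, 0.3, 0.2]
finger_gap: 0.0856
```

Call:
servo_tool(deltas=[{"dx":22.6,"dy":36.2,"dz":-4,"rx":0,"ry":0,"rz":0.107,"fingers":-1},{"dx":22.6,"dy":36.2,"dz":-4,"rx":0,"ry":0,"rz":0.107,"fingers":-1},{"dx":22.6,"dy":36.2,"dz":-4,"rx":0,"ry":0,"rz":0.107,"fingers":-1},{"dx":22.6,"dy":36.2,"dz":-4,"rx":0,"ry":0,"rz":0.107,"fingers":-1},{"dx":22.6,"dy":36.2,"dz":-4,"rx":0,"ry":0,"rz":0.107,"fingers":-1},{"dx":22.6,"dy":36.2,"dz":-4,"rx":0,"ry":0,"rz":0.107,"fingers":-1},{"dx":0,"dy":0,"dz":0,"rx":0,"ry":0,"rz":0,"fingers":-1}])

```text
clock: 2.45
tcp_pos: [0.4774, -0.0991, 0.2555]
orientation: [-0.0, 0.676, 0.737, 0.001]
wrist_force: [-0.2, 0.1, -0.4]
finger_gap: 0.0855
```

Run:
```python
from h import *
c,s=cam('wrist');save(c,'w2.png');T=wT(c,s);print(s['tcp_pos'],yaw(s),s['clock'],s['joint_pos'])
masks('scoop','wrist',c,T,.0);masks('scoop_grip','wrist',c,T,.063)
print(proj(c,(.4755,-.103,.063),T),proj(c,(.471,-.041,.063),T))
```

```text
[ 0.47741942 -0.09909881  0.25552213] 4.898930351672061 2.45 [-0.37015254  0.16612886 -0.26581774  1.13877463  0.00141944  1.11514095]
scoop 0.56 [281. 137.] xy [ 0.4677 -0.0578] sizes [0.239 0.221] long ang 88.3
scoop_grip 0.77 [282. 138.] xy [ 0.4688 -0.0515] sizes [0.179 0.193] long ang -79.1
[285.38139355 208.61741103] [286.34993274 122.43878631]
```

View pics/w2.png

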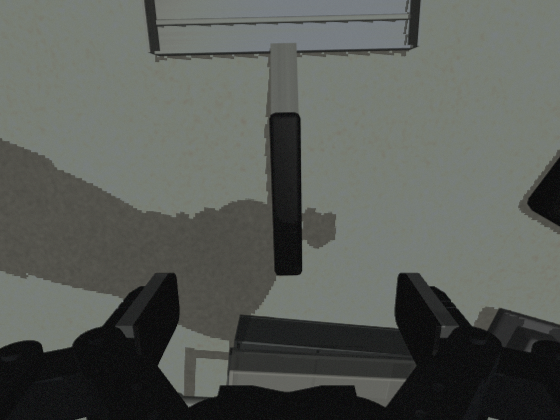

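Run:
```python
from h import *
c,s=cam('wrist');T=wT(c,s)
a=ray(c,(285.5,114),.063,T);b=ray(c,(288,270),.063,T);print(a,b,(a+b)/2,np.degrees(np.arctan2(*(a-b)[1::-1])))
for p in [(155,55),(412,50)]:print(ray(c,p,.0,T))
```

```text
[ 0.46858773 -0.03941912  0.063     ] [ 0.47938285 -0.15679668  0.063     ] [ 0.47398529 -0.0981079   0.063     ] 95.25466421911139
[ 0.35870289 -0.00342473  0.        ]
[0.56734564 0.01624094 0.        ]
```

Call:
servo_tool(deltas=[{"dx":-3,"dy":0,"dz":-36,"rx":0,"ry":0,"rz":0.007,"fingers":-1},{"dx":0,"dy":0,"dz":-36,"rx":0,"ry":0,"rz":0,"fingers":-1},{"dx":0,"dy":0,"dz":-36,"rx":0,"ry":0,"rz":0,"fingers":-1},{"dx":0,"dy":0,"dz":-38,"rx":0,"ry":0,"rz":0,"fingers":-1},{"dx":0,"dy":0,"dz":0,"rx":0,"ry":0,"rz":0,"fingers":1},{"dx":0,"dy":0,"dz":0,"rx":0,"ry":0,"rz":0,"fingers":1},{"dx":0,"dy":0,"dz":0,"rx":0,"ry":0,"rz":0,"fingers":1},{"dx":0,"dy":0,"dz":0,"rx":0,"ry":0,"rz":0,"fingers":1}], newtons=80)

```text
clock: 3.45
tcp_pos: [0.4742, -0.1039, 0.1121]
orientation: [0.002, 0.677, 0.736, 0.001]
wrist_force: [1.0, -0.8, 0.3]
finger_gap: 0.0283
```

Call:
servo_tool(deltas=[{"dx":0,"dy":0,"dz":0,"rx":0,"ry":0,"rz":0,"fingers":1},{"dx":0,"dy":0,"dz":0,"rx":0,"ry":0,"rz":0,"fingers":1},{"dx":2,"dy":0,"dz":0,"rx":0,"ry":0,"rz":-0.05,"fingers":1},{"dx":2,"dy":0,"dz":0,"rx":0,"ry":0,"rz":-0.05,"fingers":1},{"dx":2,"dy":0,"dz":0,"rx":0,"ry":0,"rz":-0.05,"fingers":1},{"dx":0,"dy":0,"dz":0,"rx":0,"ry":0,"rz":0,"fingers":1}])

```text
clock: 4.05
tcp_pos: [0.4783, -0.102, 0.1101]
orientation: [-0.001, 0.73, 0.684, 0.001]
wrist_force: [-1.8, 2.3, 3.9]
finger_gap: 0.0204
```

Run:
```python
from h import *
c,s=cam('top');save(c,'t1.png');print(s['tcp_pos'],yaw(s),s['finger_gap'],s['wrist_force'],s['ft_torque'])
i=cv2.imread('pics/t1.png');cv2.imwrite('pics/t1c.png',cv2.resize(i[140:320,100:350],None,fx=3,fy=3,interpolation=cv2.INTER_CUBIC))
```

```text
[ 0.47831222 -0.102       0.11012727] -3.7296193243655136 0.020381820577393635 [-1.78824211  2.25967741  3.87573502] [0.87952445 0.09542318 0.18227024]
```

View pics/t1c.png

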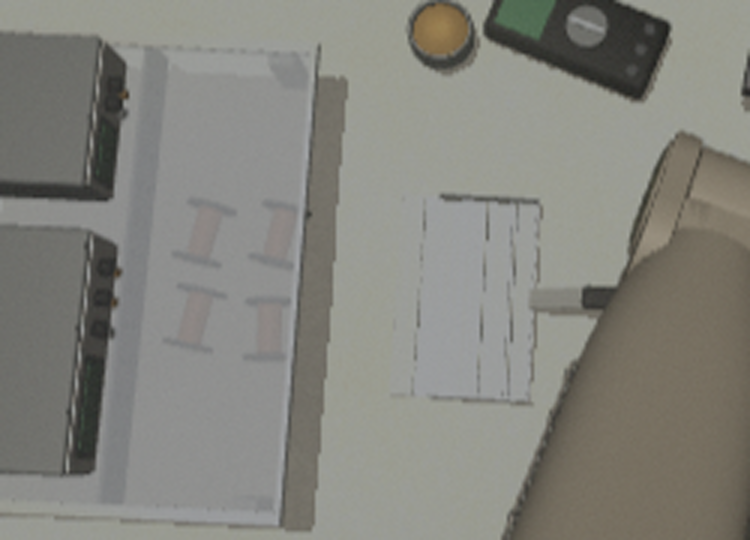

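Run:
```python
from h import *
c,s=cam('top');f=lambda x,y:(x/3+100,y/3+140)
for n,p,z in [('heel+',(540,200),.016),('heel-',(530,403),.016),('lip+',(318,45),.093),('lip-',(283,525),.093),('bl+',(403,200),.004),('bl-',(393,396),.004),
 ('A',(279,234),.03),('B',(267,328),.03),('C',(205,232),.03),('D',(196,318),.03),('panel+',(166,52),.09),('panel-',(127,500),.09)]:print(n,ray(c,f(*p),z))
```

```text
heel+ [0.58282538 0.00436583 0.016     ]
heel- [0.37855829 0.01638849 0.016     ]
lip+ [0.72346243 0.22061541 0.093     ]
lip- [0.26729576 0.24313611 0.093     ]
bl+ [0.58630444 0.14453075 0.004     ]
bl- [0.38725793 0.15276816 0.004     ]
A [0.54749971 0.26552437 0.03      ]
B [0.45363246 0.27488811 0.03      ]
C [0.55012438 0.33927835 0.03      ]
D [0.46412665 0.3450137  0.03      ]
panel+ [0.71828436 0.3690507  0.09      ]
panel- [0.29096338 0.38688664 0.09      ]
```

Call:
servo_tool(deltas=[{"dx":2.5,"dy":19,"dz":0,"rx":0,"ry":0,"rz":0,"fingers":1},{"dx":2.5,"dy":19,"dz":0,"rx":0,"ry":0,"rz":0,"fingers":1},{"dx":2.5,"dy":19,"dz":0,"rx":0,"ry":0,"rz":0,"fingers":1},{"dx":2.5,"dy":19,"dz":0,"rx":0,"ry":0,"rz":0,"fingers":1},{"dx":2.5,"dy":19,"dz":0,"rx":0,"ry":0,"rz":0,"fingers":1}])

```text
clock: 4.65
tcp_pos: [0.4931, -0.0092, 0.1113]
orientation: [0.003, 0.73, 0.683, -0.0]
wrist_force: [-1.0, -6.2, 6.8]
finger_gap: 0.0206
```

Call:
servo_tool(deltas=[{"dx":0.7,"dy":12,"dz":0,"rx":0,"ry":0,"rz":0,"fingers":1},{"dx":0.7,"dy":12,"dz":0,"rx":0,"ry":0,"rz":0,"fingers":1},{"dx":0.7,"dy":12,"dz":0,"rx":0,"ry":0,"rz":0,"fingers":1},{"dx":0.7,"dy":12,"dz":0,"rx":0,"ry":0,"rz":0,"fingers":1},{"dx":0.7,"dy":12,"dz":0,"rx":0,"ry":0,"rz":0,"fingers":1},{"dx":0.7,"dy":12,"dz":0,"rx":0,"ry":0,"rz":0,"fingers":1},{"dx":0,"dy":0,"dz":0,"rx":0,"ry":0,"rz":0,"fingers":1}])

```text
clock: 5.35
tcp_pos: [0.4976, 0.0639, 0.1113]
orientation: [0.003, 0.73, 0.684, 0.001]
wrist_force: [1.8, -0.7, 4.3]
finger_gap: 0.0208
```

Run:
```python
from h import *
c,s=cam('top');save(c,'t2.png');print(s['tcp_pos'],yaw(s),s['finger_gap'],s['wrist_force'],s['ft_torque'],s['joint_pos'])
i=cv2.imread('pics/t2.png');a=cv2.resize(i[140:320,80:280],None,fx=2.5,fy=2.5,interpolation=cv2.INTER_CUBIC)
cv2.imwrite('pics/t2c.png',a)
masks('coil0','top',c,None,.03,.2)
```

```text
[0.49760359 0.063864   0.11131767] -3.7451919946257752 0.020777140027157862 [ 1.84385024 -0.68945518  4.28632886] [-0.10912624 -0.19258581 -0.12803641] [-0.03153244  0.3172411  -0.4565593   0.79198763 -0.00210762  1.60462946]
```

View pics/t2c.png

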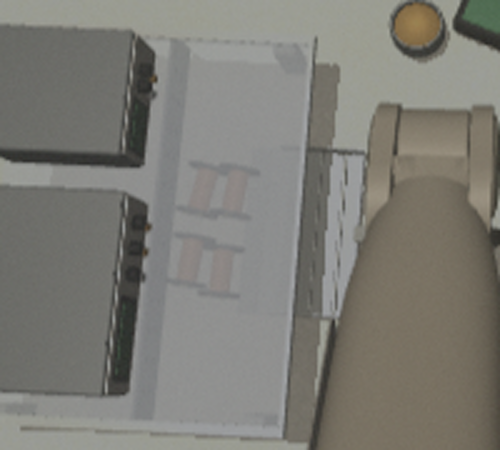

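The blade is pushing the two rows ahead as intended, and they now touch at crop columns 190–245. I'll carry on to the back panel.

Call:
servo_tool(deltas=[{"dx":0.6,"dy":10,"dz":0,"rx":0,"ry":0,"rz":0,"fingers":1},{"dx":0.6,"dy":10,"dz":0,"rx":0,"ry":0,"rz":0,"fingers":1},{"dx":0.6,"dy":10,"dz":0,"rx":0,"ry":0,"rz":0,"fingers":1},{"dx":0.6,"dy":10,"dz":0,"rx":0,"ry":0,"rz":0,"fingers":1},{"dx":0.6,"dy":10,"dz":0,"rx":0,"ry":0,"rz":0,"fingers":1},{"dx":0.6,"dy":10,"dz":0,"rx":0,"ry":0,"rz":0,"fingers":1}])

```text
clock: 6.05
tcp_pos: [0.5012, 0.1203, 0.1121]
orientation: [0.006, 0.731, 0.682, -0.002]
wrist_force: [-0.5, -19.1, 18.3]
finger_gap: 0.0205
```

Call:
servo_tool(deltas=[{"dx":0.6,"dy":10,"dz":0,"rx":0,"ry":0,"rz":0,"fingers":1},{"dx":0.6,"dy":10,"dz":0,"rx":0,"ry":0,"rz":0,"fingers":1},{"dx":0.6,"dy":10,"dz":0,"rx":0,"ry":0,"rz":0,"fingers":1},{"dx":0,"dy":0,"dz":0,"rx":0,"ry":0,"rz":0,"fingers":1}])

```text
clock: 6.45
tcp_pos: [0.5028, 0.1522, 0.1117]
orientation: [0.004, 0.731, 0.683, -0.0]
wrist_force: [0.9, -10.6, 11.3]
finger_gap: 0.0204
```

Run:
```python
from h import *
c,s=cam('top');save(c,'t3.png');print(s['tcp_pos'],yaw(s),s['finger_gap'],s['wrist_force'],s['ft_torque'],s['joint_pos'])
i=cv2.imread('pics/t3.png');a=cv2.resize(i[140:320,80:280],None,fx=2.5,fy=2.5,interpolation=cv2.INTER_CUBIC)
d,_=cam('side');b=cv2.resize(d['img'][90:230,160:310,::-1],None,fx=2,fy=2)
o=np.zeros((450,800,3),np.uint8);o[:,:500]=a;o[:280,500:]=b;cv2.imwrite('pics/t3c.png',o)
```

```text
[0.50282495 0.15221273 0.11171343] -3.861570901074722 0.020356871891384798 [  0.8997899  -10.61725543  11.25411265] [-1.68228202 -0.03790155 -0.14870514] [ 0.14384884  0.35676591 -0.39559239  0.81461878 -0.00633124  1.78204384]
```

View pics/t3c.png

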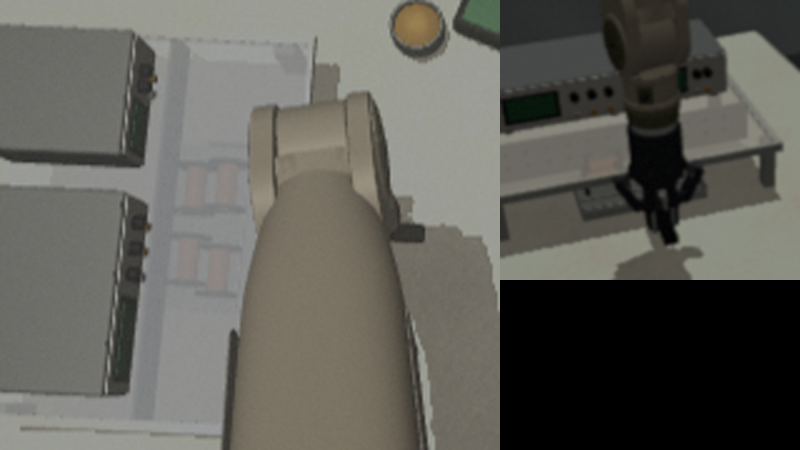

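Call:
servo_tool(deltas=[{"dx":0.3,"dy":6,"dz":0,"rx":0,"ry":0,"rz":0,"fingers":1},{"dx":0.3,"dy":6,"dz":0,"rx":0,"ry":0,"rz":0,"fingers":1},{"dx":0,"dy":2,"dz":0,"rx":0,"ry":0,"rz":0,"fingers":1},{"dx":0,"dy":0,"dz":0,"rx":0,"ry":0,"rz":0,"fingers":1},{"dx":0,"dy":0,"dz":0,"rx":0,"ry":0,"rz":0,"fingers":1}])

```text
clock: 7.05
tcp_pos: [0.5032, 0.165, 0.1116]
orientation: [0.004, 0.731, 0.682, -0.001]
wrist_force: [-0.1, -13.1, 13.1]
finger_gap: 0.0204
```

Call:
servo_tool(deltas=[{"dx":-0.3,"dy":-5,"dz":0,"rx":0,"ry":0,"rz":0,"fingers":1},{"dx":-0.6,"dy":-10,"dz":0,"rx":0,"ry":0,"rz":0,"fingers":1},{"dx":-0.6,"dy":-10,"dz":0,"rx":0,"ry":0,"rz":0,"fingers":1},{"dx":-0.6,"dy":-10,"dz":0,"rx":0,"ry":0,"rz":0,"fingers":1},{"dx":-0.6,"dy":-10,"dz":0,"rx":0,"ry":0,"rz":0,"fingers":1},{"dx":0,"dy":0,"dz":0,"rx":0,"ry":0,"rz":0,"fingers":1}])

```text
clock: 7.65
tcp_pos: [0.4995, 0.1232, 0.1105]
orientation: [-0.0, 0.73, 0.683, 0.001]
wrist_force: [-0.2, 3.0, 6.8]
finger_gap: 0.0205
```

Run:
```python
from h import *
c,s=cam('top');save(c,'t4.png');print(s['tcp_pos'],yaw(s),s['finger_gap'],s['wrist_force'],s['ft_torque'],s['joint_pos'])
i=cv2.imread('pics/t4.png');a=cv2.resize(i[140:320,80:280],None,fx=2.5,fy=2.5,interpolation=cv2.INTER_CUBIC)
d,_=cam('side');b=cv2.resize(d['img'][90:230,160:310,::-1],None,fx=2,fy=2)
o=np.zeros((450,800,3),np.uint8);o[:,:500]=a;o[:280,500:]=b;cv2.imwrite('pics/t4c.png',o)
```

```text
[0.49946094 0.12318006 0.1104636 ] -3.771677385833684 0.02050753479654575 [-0.22330847  3.02739283  6.78751372] [ 0.89523439 -0.15092998  0.18338226] [ 0.08479074  0.34085771 -0.42361023  0.80435634  0.00192703  1.72141533]
```

View pics/t4c.png

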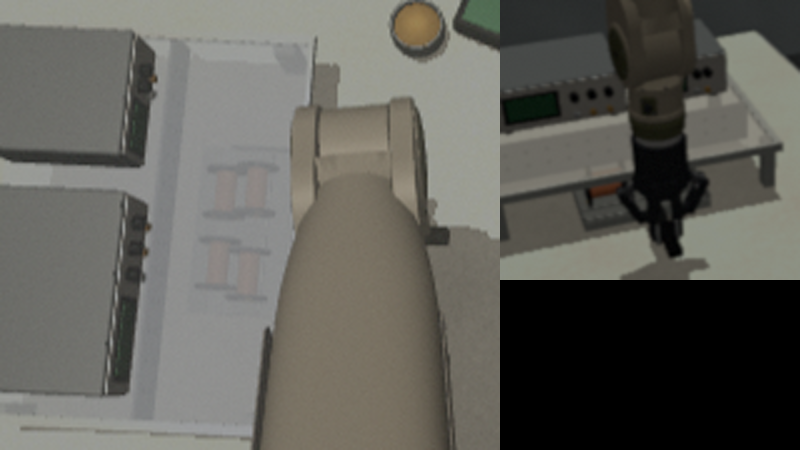

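All four coils came back with the scoop, but the rows are nested at about 36 mm spacing, so the near row isn't in the back trough. One deeper push, within the 35 mm allowance, should seat it.

Call:
servo_tool(deltas=[{"dx":0.6,"dy":10,"dz":0,"rx":0,"ry":0,"rz":0,"fingers":1},{"dx":0.6,"dy":10,"dz":0,"rx":0,"ry":0,"rz":0,"fingers":1},{"dx":0.6,"dy":10,"dz":0,"rx":0,"ry":0,"rz":0,"fingers":1},{"dx":0.6,"dy":10,"dz":0,"rx":0,"ry":0,"rz":0,"fingers":1},{"dx":0.4,"dy":6,"dz":0,"rx":0,"ry":0,"rz":0,"fingers":1},{"dx":0.3,"dy":5,"dz":0,"rx":0,"ry":0,"rz":0,"fingers":1},{"dx":0.2,"dy":4,"dz":0,"rx":0,"ry":0,"rz":0,"fingers":1},{"dx":0,"dy":0,"dz":0,"rx":0,"ry":0,"rz":0,"fingers":1}])

```text
clock: 8.55
tcp_pos: [0.5034, 0.1755, 0.1114]
orientation: [0.004, 0.731, 0.683, -0.001]
wrist_force: [-0.8, -12.6, 13.5]
finger_gap: 0.0208
```

Call:
servo_tool(deltas=[{"dx":0,"dy":0,"dz":0,"rx":0,"ry":0,"rz":0,"fingers":1},{"dx":-0.3,"dy":-5,"dz":0,"rx":0,"ry":0,"rz":0,"fingers":1},{"dx":-0.6,"dy":-10,"dz":0,"rx":0,"ry":0,"rz":0,"fingers":1},{"dx":-0.6,"dy":-10,"dz":0,"rx":0,"ry":0,"rz":0,"fingers":1},{"dx":-0.6,"dy":-10,"dz":0,"rx":0,"ry":0,"rz":0,"fingers":1},{"dx":-0.6,"dy":-10,"dz":0,"rx":0,"ry":0,"rz":0,"fingers":1},{"dx":-0.6,"dy":-10,"dz":0,"rx":0,"ry":0,"rz":0,"fingers":1},{"dx":0,"dy":0,"dz":0,"rx":0,"ry":0,"rz":0,"fingers":1}])

```text
clock: 9.35
tcp_pos: [0.4992, 0.1231, 0.1103]
orientation: [-0.0, 0.73, 0.683, 0.001]
wrist_force: [-0.9, 2.3, 6.6]
finger_gap: 0.0205
```

Run:
```python
from h import *
c,s=cam('top');save(c,'t5.png');print(s['tcp_pos'],yaw(s),s['finger_gap'],s['wrist_force'])
i=cv2.imread('pics/t5.png');a=cv2.resize(i[140:320,80:280],None,fx=2.5,fy=2.5,interpolation=cv2.INTER_CUBIC)
d,_=cam('side');b=cv2.resize(d['img'][90:230,160:310,::-1],None,fx=2,fy=2)
o=np.zeros((450,800,3),np.uint8);o[:,:500]=a;o[:280,500:]=b;cv2.imwrite('pics/t5c.png',o)
```

```text
[0.499223   0.12311545 0.11029531] -3.7810167030143984 0.02052165258944284 [-0.87822675  2.33880376  6.58553454]
```

View pics/t5c.png

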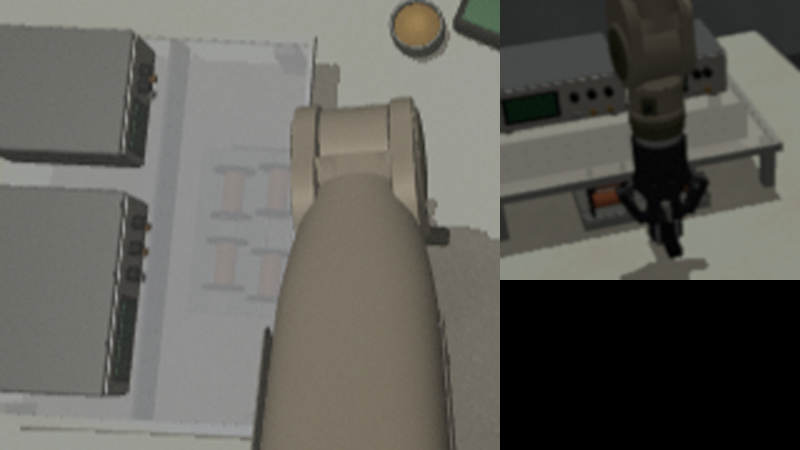

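Call:
servo_tool(deltas=[{"dx":-0.3,"dy":-6,"dz":0,"rx":0,"ry":0,"rz":0,"fingers":1},{"dx":-0.6,"dy":-10,"dz":0,"rx":0,"ry":0,"rz":0,"fingers":1},{"dx":-0.8,"dy":-14,"dz":0,"rx":0,"ry":0,"rz":0,"fingers":1},{"dx":-0.9,"dy":-16,"dz":0,"rx":0,"ry":0,"rz":0,"fingers":1},{"dx":-0.9,"dy":-16,"dz":0,"rx":0,"ry":0,"rz":0,"fingers":1},{"dx":-0.9,"dy":-16,"dz":0,"rx":0,"ry":0,"rz":0,"fingers":1},{"dx":-0.9,"dy":-16,"dz":0,"rx":0,"ry":0,"rz":0,"fingers":1},{"dx":-0.9,"dy":-16,"dz":0,"rx":0,"ry":0,"rz":0,"fingers":1}])

```text
clock: 10.25
tcp_pos: [0.4926, 0.0142, 0.1099]
orientation: [-0.001, 0.729, 0.684, 0.002]
wrist_force: [0.7, 7.4, 4.5]
finger_gap: 0.0205
```

Call:
servo_tool(deltas=[{"dx":-0.9,"dy":-16,"dz":0,"rx":0,"ry":0,"rz":0,"fingers":1},{"dx":-0.9,"dy":-16,"dz":0,"rx":0,"ry":0,"rz":0,"fingers":1},{"dx":-0.9,"dy":-16,"dz":0,"rx":0,"ry":0,"rz":0,"fingers":1},{"dx":-0.9,"dy":-16,"dz":0,"rx":0,"ry":0,"rz":0,"fingers":1},{"dx":-0.9,"dy":-16,"dz":0,"rx":0,"ry":0,"rz":0,"fingers":1},{"dx":-0.9,"dy":-16,"dz":0,"rx":0,"ry":0,"rz":0,"fingers":1},{"dx":-0.7,"dy":-12,"dz":0,"rx":0,"ry":0,"rz":0,"fingers":1},{"dx":-0.5,"dy":-8,"dz":0,"rx":0,"ry":0,"rz":0,"fingers":1}])

```text
clock: 11.05
tcp_pos: [0.4856, -0.1018, 0.1096]
orientation: [-0.002, 0.73, 0.684, 0.001]
wrist_force: [0.6, 7.3, 5.6]
finger_gap: 0.0204
```

Call:
servo_tool(deltas=[{"dx":-0.2,"dy":-4,"dz":0,"rx":0,"ry":0,"rz":0,"fingers":1},{"dx":0,"dy":0,"dz":0,"rx":0,"ry":0,"rz":0,"fingers":1},{"dx":0,"dy":0,"dz":0,"rx":0,"ry":0,"rz":0,"fingers":-0.2},{"dx":0,"dy":0,"dz":0,"rx":0,"ry":0,"rz":0,"fingers":-0.5},{"dx":0,"dy":0,"dz":0,"rx":0,"ry":0,"rz":0,"fingers":-0.5},{"dx":0,"dy":0,"dz":0,"rx":0,"ry":0,"rz":0,"fingers":-0.5},{"dx":0,"dy":0,"dz":25,"rx":0,"ry":0,"rz":0,"fingers":-0.5},{"dx":0,"dy":0,"dz":40,"rx":0,"ry":0,"rz":0,"fingers":-0.5}])

```text
clock: 11.85
tcp_pos: [0.4838, -0.1064, 0.1731]
orientation: [-0.003, 0.73, 0.683, -0.002]
wrist_force: [-0.3, 0.2, 0.5]
finger_gap: 0.0642
```

Run:
```python
from h import *
c,s=cam('top');save(c,'t6.png');print(s['clock'],s['tcp_pos'],yaw(s),s['finger_gap'],s['wrist_force'],s['joint_pos'])
masks('coil0','top',c,None,.03,.2,8)
d,_=cam('side');print('side');masks('coil0','side',d,None,.027,.2,8)
i=cv2.imread('pics/t6.png');a=cv2.resize(i[160:340,190:340],None,fx=2.5,fy=2.5,interpolation=cv2.INTER_CUBIC)
b=cv2.resize(d['img'][160:310,160:310,::-1],None,fx=2.5,fy=2.5)
o=np.zeros((450,800,3),np.uint8);o[:,:375]=a;o[:375,400:775]=b;cv2.imwrite('pics/t6c.png',o)
```

```text
11.85 [ 0.48381072 -0.10639865  0.17310127] -3.7936713934533692 0.06416432029599817 [-0.2596972   0.18192077  0.52404988] [-3.78492767e-01  2.46924836e-01 -3.78819913e-01  9.51369408e-01
 -3.96013469e-04  1.25852166e+00]
coil0 0.69 [248. 221.] xy [0.537  0.0994] sizes [0.061 0.033] long ang 0.3
coil0 0.68 [264. 253.] xy [0.4408 0.0519] sizes [0.045 0.065] long ang 179.6
coil0 0.57 [247. 249.] xy [0.4539 0.105 ] sizes [0.063 0.036] long ang -3.0
coil0 0.46 [267. 220.] xy [0.5411 0.044 ] sizes [0.064 0.042] long ang -0.1
side
coil0 0.7 [384. 268.] xy [ 0.746  -0.2344] sizes [0.13  0.121] long ang -12.9
coil0 0.55 [231. 232.] xy [0.4414 0.0508] sizes [0.069 0.076] long ang -99.9
coil0 0.55 [228. 221.] xy [0.4492 0.1018] sizes [0.055 0.056] long ang -108.1
coil0 0.52 [267. 225.] xy [0.5426 0.0393] sizes [0.07  0.061] long ang -3.1
coil0 0.41 [221. 149.] xy [0.5509 0.5213] sizes [0.689 0.805] long ang -108.9
```

View pics/t6c.png

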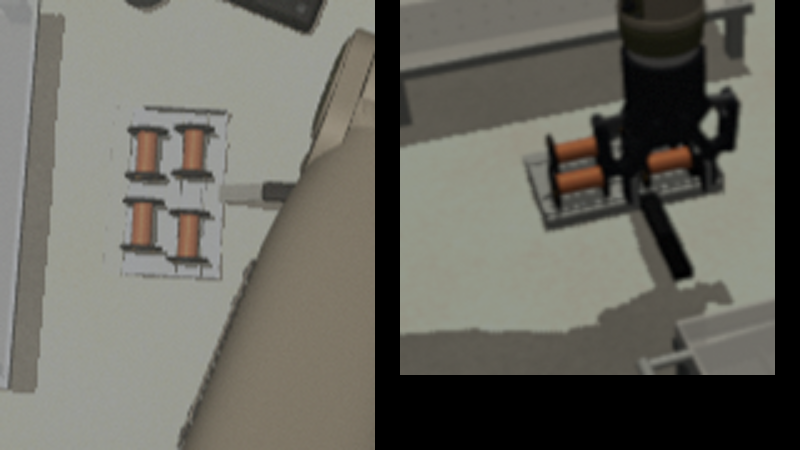

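Call:
servo_tool(deltas=[{"dx":-14.6,"dy":-36,"dz":13,"rx":0,"ry":0,"rz":0.01,"fingers":-0.2},{"dx":-14.6,"dy":-36,"dz":13,"rx":0,"ry":0,"rz":0.01,"fingers":-0.2},{"dx":-14.6,"dy":-36,"dz":13,"rx":0,"ry":0,"rz":0.01,"fingers":-0.2},{"dx":-14.6,"dy":-36,"dz":13,"rx":0,"ry":0,"rz":0.01,"fingers":-0.2},{"dx":-14.6,"dy":-36,"dz":13,"rx":0,"ry":0,"rz":0.01,"fingers":-0.2},{"dx":-14.6,"dy":-36,"dz":13,"rx":0,"ry":0,"rz":0.01,"fingers":-0.2},{"dx":0,"dy":0,"dz":0,"rx":0,"ry":0,"rz":0,"fingers":-0.2},{"dx":0,"dy":0,"dz":0,"rx":0,"ry":0,"rz":0,"fingers":-0.2}])

```text
clock: 12.85
tcp_pos: [0.3974, -0.3234, 0.2517]
orientation: [-0.001, 0.71, 0.704, 0.0]
wrist_force: [-0.5, 0.6, 0.3]
finger_gap: 0.0515
```

Run:
```python
from h import *
c,s=cam('wrist');save(c,'w3.png');T=wT(c,s);print(s['tcp_pos'],yaw(s),s['finger_gap'])
masks('lid_handle','wrist',c,T,.07,.2);masks('case','wrist',c,T,.04,.2)
i=cv2.imread('pics/w3.png')
for p in [(.394,-.27,.068),(.394,-.375,.068)]: print(proj(c,p,T))
d,_=cam('top');i2=cv2.resize(d['img'][170:290,340:450,::-1],None,fx=3.5,fy=3.5)[:420]
cv2.imwrite('pics/w3c.png',np.hstack([i[:,60:460],i2[:, :385]]))
```

```text
[ 0.3974207  -0.32344348  0.25173547] -0.4844419734482478 0.05148689024662754
lid_handle 0.91 [420. 198.] xy [ 0.4895 -0.3171] sizes [0.178 0.186] long ang -78.7
lid_handle 0.56 [420. 198.] xy [ 0.4895 -0.3171] sizes [0.178 0.184] long ang -78.7
case 0.64 [420. 197.] xy [ 0.5009 -0.3248] sizes [0.198 0.207] long ang -78.7
[283.31096337 130.77074164]
[285.02809119 272.69072427]
```

View pics/w3c.png

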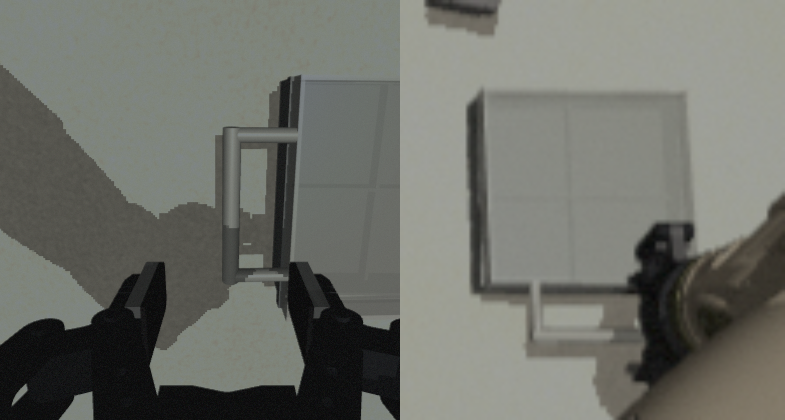

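Call:
servo_tool(deltas=[{"dx":0.5,"dy":0,"dz":0,"rx":0,"ry":0,"rz":0,"fingers":0.15},{"dx":0,"dy":0,"dz":-20,"rx":0,"ry":0,"rz":0,"fingers":0.15},{"dx":0,"dy":0,"dz":-40,"rx":0,"ry":0,"rz":0,"fingers":0.15},{"dx":0,"dy":0,"dz":-40,"rx":0,"ry":0,"rz":0,"fingers":0.15},{"dx":0,"dy":0,"dz":-20,"rx":0,"ry":0,"rz":0,"fingers":0.15},{"dx":0,"dy":0,"dz":0,"rx":0,"ry":0,"rz":0,"fingers":0.15},{"dx":0,"dy":0,"dz":0,"rx":0,"ry":0,"rz":0,"fingers":1},{"dx":0,"dy":0,"dz":0,"rx":0,"ry":0,"rz":0,"fingers":1}], newtons=40)

```text
clock: 13.85
tcp_pos: [0.3999, -0.3234, 0.1345]
orientation: [0.001, 0.709, 0.705, 0.0]
wrist_force: [-0.6, 1.6, -2.4]
finger_gap: 0.0106
```

Call:
servo_tool(deltas=[{"dx":0,"dy":0,"dz":0,"rx":0,"ry":0,"rz":0,"fingers":1},{"dx":0,"dy":0,"dz":0,"rx":0,"ry":0,"rz":0,"fingers":1},{"dx":0,"dy":0,"dz":0,"rx":0,"ry":0,"rz":0,"fingers":1}])

```text
clock: 14.15
tcp_pos: [0.3997, -0.3234, 0.134]
orientation: [0.001, 0.709, 0.705, 0.001]
wrist_force: [3.6, 1.8, -0.3]
finger_gap: 0.0101
```

Run:
```python
from h import *
s=env.get_state();print(s['tcp_pos'],s['finger_gap'],s['wrist_force'],s['joint_pos'])
# arc: tcp deltas, from bar angle a0 about hinge to lid 1.8
off=np.arctan2(24,211);r=212.4
for th0 in [.05,.08]:
    a=off+np.linspace(th0,1.8,17); p=np.c_[-r*np.cos(a),r*np.sin(a)]; print(np.round(np.diff(p,axis=0),0).tolist())
```

```text
[ 0.39971099 -0.32341864  0.13397709] 0.010135664281045854 [ 3.62502105  1.82812901 -0.28825343] [-0.83708055  0.31327701 -0.39564929  0.85904992  0.00127326  0.73941129]
[[5.0, 23.0], [7.0, 22.0], [10.0, 21.0], [12.0, 20.0], [14.0, 18.0], [16.0, 17.0], [18.0, 15.0], [19.0, 13.0], [21.0, 11.0], [22.0, 8.0], [22.0, 6.0], [23.0, 3.0], [23.0, 1.0], [23.0, -2.0], [23.0, -4.0], [22.0, -7.0]]
[[6.0, 22.0], [8.0, 21.0], [10.0, 20.0], [12.0, 19.0], [14.0, 18.0], [16.0, 16.0], [18.0, 14.0], [19.0, 12.0], [20.0, 10.0], [21.0, 8.0], [22.0, 6.0], [23.0, 3.0], [23.0, 1.0], [23.0, -2.0], [22.0, -4.0], [22.0, -6.0]]
```

Call:
servo_tool(deltas=[{"dx":5,"dy":0,"dz":23,"rx":0,"ry":0,"rz":0,"fingers":1},{"dx":7,"dy":0,"dz":22,"rx":0,"ry":0,"rz":0,"fingers":1},{"dx":10,"dy":0,"dz":21,"rx":0,"ry":0,"rz":0,"fingers":1},{"dx":12,"dy":0,"dz":20,"rx":0,"ry":0,"rz":0,"fingers":1},{"dx":14,"dy":0,"dz":18,"rx":0,"ry":0,"rz":0,"fingers":1},{"dx":16,"dy":0,"dz":17,"rx":0,"ry":0,"rz":0,"fingers":1}])

```text
clock: 14.75
tcp_pos: [0.4611, -0.3241, 0.2547]
orientation: [-0.001, 0.71, 0.704, -0.003]
wrist_force: [-2.5, -5.3, -3.7]
finger_gap: 0.0105
```

Call:
servo_tool(deltas=[{"dx":18,"dy":0,"dz":15,"rx":0,"ry":0,"rz":0,"fingers":1},{"dx":19,"dy":0,"dz":13,"rx":0,"ry":0,"rz":0,"fingers":1},{"dx":21,"dy":0,"dz":11,"rx":0,"ry":0,"rz":0,"fingers":1},{"dx":22,"dy":0,"dz":8,"rx":0,"ry":0,"rz":0,"fingers":1},{"dx":22,"dy":0,"dz":6,"rx":0,"ry":0,"rz":0,"fingers":1}])

```text
clock: 15.25
tcp_pos: [0.5639, -0.3255, 0.3099]
orientation: [0.002, 0.71, 0.704, -0.003]
wrist_force: [-5.9, -6.8, 14.0]
finger_gap: 0.0104
```

Call:
servo_tool(deltas=[{"dx":23,"dy":0,"dz":5,"rx":0,"ry":0,"rz":0,"fingers":1},{"dx":23,"dy":0,"dz":2,"rx":0,"ry":0,"rz":0,"fingers":1},{"dx":23,"dy":0,"dz":-1,"rx":0,"ry":0,"rz":0,"fingers":1},{"dx":20,"dy":0,"dz":-3,"rx":0,"ry":0,"rz":0,"fingers":1},{"dx":0,"dy":0,"dz":0,"rx":0,"ry":0,"rz":0,"fingers":1}])

```text
clock: 15.75
tcp_pos: [0.656, -0.3262, 0.3111]
orientation: [0.004, 0.71, 0.705, -0.001]
wrist_force: [2.9, -7.0, 4.0]
finger_gap: 0.0101
```

Run:
```python
from h import *
c,s=cam('side');print(s['tcp_pos'],s['wrist_force'],s['joint_pos'],s['finger_gap'])
```

```text
[ 0.65604948 -0.32618183  0.31106243] [ 2.94865777 -7.03300035  4.02870152] [-0.56956109  0.64975291  0.59499198  1.50852127 -0.00398581  1.00839519] 0.010137327314735075
```

Call:
servo_tool(deltas=[{"dx":18,"dy":0,"dz":-4,"rx":0,"ry":0,"rz":0,"fingers":1},{"dx":0,"dy":0,"dz":0,"rx":0,"ry":0,"rz":0,"fingers":1},{"dx":0,"dy":0,"dz":0,"rx":0,"ry":0,"rz":0,"fingers":0.2},{"dx":0,"dy":0,"dz":0,"rx":0,"ry":0,"rz":0,"fingers":0},{"dx":0,"dy":0,"dz":0,"rx":0,"ry":0,"rz":0,"fingers":0},{"dx":0,"dy":0,"dz":25,"rx":0,"ry":0,"rz":0,"fingers":0},{"dx":-10,"dy":0,"dz":35,"rx":0,"ry":0,"rz":0,"fingers":0}])

```text
clock: 16.5
tcp_pos: [0.6614, -0.3221, 0.3632]
orientation: [-0.003, 0.709, 0.705, -0.001]
wrist_force: [0.4, -1.2, 0.2]
finger_gap: 0.0423
```

Call:
servo_tool(deltas=[{"dx":-16,"dy":35,"dz":0,"rx":0,"ry":0,"rz":0.139,"fingers":0},{"dx":-16,"dy":35,"dz":0,"rx":0,"ry":0,"rz":0.139,"fingers":0},{"dx":-16,"dy":35,"dz":-10,"rx":0,"ry":0,"rz":0.139,"fingers":0},{"dx":-16,"dy":35,"dz":-10,"rx":0,"ry":0,"rz":0.139,"fingers":0},{"dx":-16,"dy":35,"dz":-10,"rx":0,"ry":0,"rz":0.139,"fingers":0},{"dx":-16,"dy":35,"dz":-10,"rx":0,"ry":0,"rz":0.139,"fingers":0}])

```text
clock: 17.1
tcp_pos: [0.5643, -0.1114, 0.3258]
orientation: [0.0, 0.36, 0.933, 0.0]
wrist_force: [0.5, 0.8, -0.2]
finger_gap: 0.0427
```

Call:
servo_tool(deltas=[{"dx":-16,"dy":35,"dz":-10,"rx":0,"ry":0,"rz":0.139,"fingers":0},{"dx":-16,"dy":35,"dz":-10,"rx":0,"ry":0,"rz":0.139,"fingers":0},{"dx":-16,"dy":35,"dz":-10,"rx":0,"ry":0,"rz":0.139,"fingers":0},{"dx":-16,"dy":35,"dz":-10,"rx":0,"ry":0,"rz":0.139,"fingers":0},{"dx":-16,"dy":35,"dz":-10,"rx":0,"ry":0,"rz":0.139,"fingers":0},{"dx":0,"dy":0,"dz":0,"rx":0,"ry":0,"rz":0,"fingers":0},{"dx":0,"dy":0,"dz":0,"rx":0,"ry":0,"rz":0,"fingers":0}])

```text
clock: 17.8
tcp_pos: [0.4851, 0.0627, 0.2762]
orientation: [0.0, 0.023, 1.0, -0.0]
wrist_force: [0.9, -0.2, 0.4]
finger_gap: 0.0425
```

Run:
```python
from h import *
c,s=cam('wrist');save(c,'w4.png');T=wT(c,s);print(s['clock'],s['tcp_pos'],yaw(s),s['finger_gap'],s['joint_pos'])
masks('coil0','wrist',c,T,.03,.2,8)
d,_=cam('top');masks('coil0','top',d,None,.03,.2,8)
i2=cv2.resize(d['img'][150:290,340:450,::-1],None,fx=3,fy=3)[:420]
cv2.imwrite('pics/w4c.png',np.hstack([c['img'][:,90:550,::-1],i2]))
```

```text
17.8 [0.48509312 0.06272424 0.27619452] 87.32201117550245 0.042524461662788 [-3.55440241e-02  1.58258727e-01 -2.23407164e-01  1.18886167e+00
 -3.37628630e-04  1.11956072e-02]
coil0 0.87 [272. 135.] xy [0.4392 0.0525] sizes [0.047 0.065] long ang -2.2
coil0 0.78 [336. 149.] xy [0.4533 0.107 ] sizes [0.065 0.049] long ang 176.4
coil0 0.75 [271. 247.] xy [0.5404 0.046 ] sizes [0.048 0.079] long ang -2.2
coil0 0.72 [331. 242.] xy [0.5386 0.1016] sizes [0.078 0.047] long ang 176.1
coil0 0.29 [400. 173.] xy [ 0.6825 -0.3648] sizes [0.242 0.14 ] long ang -90.4
```

View pics/w4c.png

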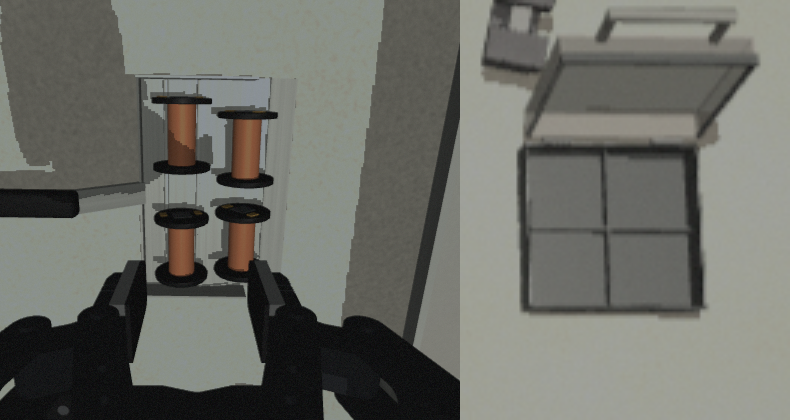

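Run:
```python
from h import *
d,_=cam('top');f=lambda x,y:(x/3+340,y/3+150)
P=[ray(d,f(*p),.042)[:2] for p in [(523,150),(693,150),(523-2,309),(703,309)]]
P=[ray(d,f(p[0]-460,p[1]),.042)[:2] for p in [(523,150),(693,150),(523,309),(703,309)]];print(np.round(P,4))
print('rib x',ray(d,f(607-460,230),.019))
c,_=cam('side');save(c,'s7.png');masks('case','side',c,None,.0,.2)
# check of case frame in side: project hypothesised rim
```

```text
[[ 0.5962 -0.2386]
 [ 0.5949 -0.4093]
 [ 0.4372 -0.2315]
 [ 0.4356 -0.4083]]
rib x [ 0.51800065 -0.32454067  0.019     ]
case 0.79 [348. 299.] xy [ 0.6281 -0.27  ] sizes [0.578 0.347] long ang 29.5
```

Call:
servo_tool(deltas=[{"dx":13,"dy":9,"dz":-20,"rx":0,"ry":0,"rz":0,"fingers":0},{"dx":13,"dy":9,"dz":-20,"rx":0,"ry":0,"rz":0,"fingers":0},{"dx":13,"dy":10,"dz":-20,"rx":0,"ry":0,"rz":0,"fingers":0},{"dx":14,"dy":10,"dz":-20,"rx":0,"ry":0,"rz":0,"fingers":0},{"dx":0,"dy":0,"dz":0,"rx":0,"ry":0,"rz":0,"fingers":0}])

```text
clock: 18.65
tcp_pos: [0.5388, 0.1002, 0.193]
orientation: [-0.002, 0.024, 1.0, 0.0]
wrist_force: [0.2, -0.2, 1.0]
finger_gap: 0.0423
```

Run:
```python
from h import *
c,s=cam('wrist');save(c,'w5.png');T=wT(c,s);print(s['clock'],s['tcp_pos'],yaw(s),s['finger_gap'])
masks('coil0','wrist',c,T,.027,.2,8)
```

```text
18.65 [0.5387896  0.10015437 0.1930145 ] 87.25778407033968 0.04232527950834692
coil0 0.98 [288. 218.] xy [0.5402 0.1014] sizes [0.049 0.075] long ang -1.1
coil0 0.89 [195.  56.] xy [0.4369 0.0509] sizes [0.051 0.063] long ang -3.6
coil0 0.78 [205. 225.] xy [0.542  0.0452] sizes [0.051 0.075] long ang -2.4
coil0 0.75 [291.  75.] xy [0.4501 0.1079] sizes [0.049 0.067] long ang 0.5
```

Call:
servo_tool(deltas=[{"dx":0,"dy":0,"dz":-40,"rx":0,"ry":0,"rz":0,"fingers":0},{"dx":0,"dy":0,"dz":-40,"rx":0,"ry":0,"rz":0,"fingers":0},{"dx":0,"dy":0,"dz":-29,"rx":0,"ry":0,"rz":0,"fingers":0},{"dx":0,"dy":0,"dz":0,"rx":0,"ry":0,"rz":0,"fingers":0},{"dx":0,"dy":0,"dz":0,"rx":0,"ry":0,"rz":0,"fingers":1},{"dx":0,"dy":0,"dz":0,"rx":0,"ry":0,"rz":0,"fingers":1},{"dx":0,"dy":0,"dz":0,"rx":0,"ry":0,"rz":0,"fingers":1}], newtons=60)

```text
clock: 19.45
tcp_pos: [0.5401, 0.0999, 0.0891]
orientation: [0.002, 0.024, 1.0, 0.0]
wrist_force: [0.5, 0.3, -0.5]
finger_gap: 0.0218
```

Call:
servo_tool(deltas=[{"dx":0,"dy":0,"dz":10,"rx":0,"ry":0,"rz":0,"fingers":1},{"dx":0,"dy":0,"dz":30,"rx":0,"ry":0,"rz":0,"fingers":1},{"dx":0,"dy":0,"dz":35,"rx":0,"ry":0,"rz":0,"fingers":1},{"dx":0,"dy":0,"dz":35,"rx":0,"ry":0,"rz":0,"fingers":1}])

```text
clock: 19.85
tcp_pos: [0.5385, 0.1, 0.1993]
orientation: [0.0, 0.024, 1.0, 0.0]
wrist_force: [0.7, 0.1, -1.0]
finger_gap: 0.0217
```

Call:
servo_tool(deltas=[{"dx":1.9,"dy":-26,"dz":0,"rx":0,"ry":0,"rz":0.004,"fingers":1},{"dx":1.9,"dy":-44,"dz":0,"rx":0,"ry":0,"rz":0.004,"fingers":1},{"dx":1.9,"dy":-44,"dz":0,"rx":0,"ry":0,"rz":0.004,"fingers":1},{"dx":1.9,"dy":-44,"dz":0,"rx":0,"ry":0,"rz":0.004,"fingers":1},{"dx":1.9,"dy":-44,"dz":0,"rx":0,"ry":0,"rz":0.004,"fingers":1},{"dx":1.9,"dy":-44,"dz":0,"rx":0,"ry":0,"rz":0.004,"fingers":1}])

```text
clock: 20.45
tcp_pos: [0.5501, -0.1477, 0.1986]
orientation: [0.001, 0.012, 1.0, -0.0]
wrist_force: [0.1, 0.4, -0.3]
finger_gap: 0.0216
```

Call:
servo_tool(deltas=[{"dx":1.9,"dy":-44,"dz":0,"rx":0,"ry":0,"rz":0.004,"fingers":1},{"dx":1.9,"dy":-44,"dz":0,"rx":0,"ry":0,"rz":0.004,"fingers":1},{"dx":1.9,"dy":-44,"dz":0,"rx":0,"ry":0,"rz":0.004,"fingers":1},{"dx":1.9,"dy":-44,"dz":0,"rx":0,"ry":0,"rz":0.004,"fingers":1},{"dx":1.9,"dy":-44,"dz":0,"rx":0,"ry":0,"rz":0.004,"fingers":1},{"dx":0,"dy":0,"dz":0,"rx":0,"ry":0,"rz":0,"fingers":1},{"dx":0,"dy":0,"dz":0,"rx":0,"ry":0,"rz":0,"fingers":1}])

```text
clock: 21.15
tcp_pos: [0.5592, -0.3671, 0.1976]
orientation: [0.0, 0.003, 1.0, 0.0]
wrist_force: [-0.3, 0.8, -1.1]
finger_gap: 0.0221
```

Run:
```python
from h import *
c,s=cam('wrist');save(c,'w6.png');T=wT(c,s);print(s['clock'],s['tcp_pos'],yaw(s),s['finger_gap'],s['joint_pos'])
i=c['img'][:,:,::-1].copy()
x0,y0=.519,-.323
for dx,dy,z in [(-83,-87,.042),(-83,87,.042),(83,87,.042),(83,-87,.042),(0,0,.019),(-40,42,.003)]:
    q=proj(c,(x0+dx/1e3,y0+dy/1e3,z),T);cv2.drawMarker(i,tuple(int(v) for v in q),(0,0,255),0,12,1)
cv2.imwrite('pics/w6m.png',i)
```

```text
21.15 [ 0.55920163 -0.36710668  0.19757586] 89.66203087435261 0.022136072125741955 [-7.00932202e-01  5.39506388e-01  1.29156758e-01  1.16023231e+00
  3.86804045e-04 -6.95033454e-01]
```

View pics/w6m.png

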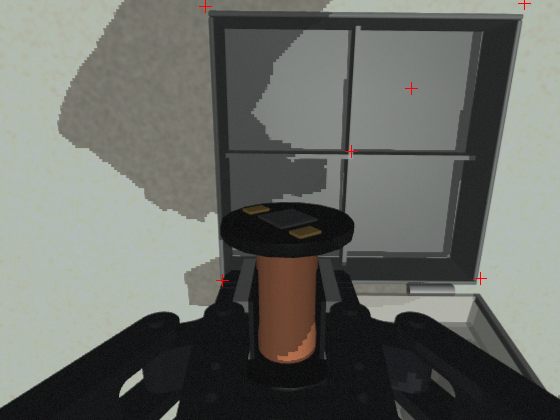

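The case model's corner markers match the rim to within about 10 px, and to 2 px at the centre rib crossing (350,152). The coil hangs squarely over bay2, so I'll lower and release.

Call:
servo_tool(deltas=[{"dx":0,"dy":0,"dz":-40,"rx":0,"ry":0,"rz":0,"fingers":1},{"dx":0,"dy":0,"dz":-40,"rx":0,"ry":0,"rz":0,"fingers":1},{"dx":0,"dy":0,"dz":-20,"rx":0,"ry":0,"rz":0,"fingers":1},{"dx":0,"dy":0,"dz":-7,"rx":0,"ry":0,"rz":0,"fingers":1},{"dx":0,"dy":0,"dz":0,"rx":0,"ry":0,"rz":0,"fingers":1},{"dx":0,"dy":0,"dz":0,"rx":0,"ry":0,"rz":0,"fingers":0.15},{"dx":0,"dy":0,"dz":0,"rx":0,"ry":0,"rz":0,"fingers":0.15},{"dx":0,"dy":0,"dz":0,"rx":0,"ry":0,"rz":0,"fingers":0.15}])

```text
clock: 22.0
tcp_pos: [0.5602, -0.3659, 0.0909]
orientation: [0.001, 0.002, 1.0, -0.0]
wrist_force: [1.1, -0.5, -0.0]
finger_gap: 0.0363
```

Call:
servo_tool(deltas=[{"dx":0,"dy":0,"dz":20,"rx":0,"ry":0,"rz":0,"fingers":0.15},{"dx":0,"dy":0,"dz":40,"rx":0,"ry":0,"rz":0,"fingers":0.1},{"dx":0,"dy":0,"dz":40,"rx":0,"ry":0,"rz":0,"fingers":0},{"dx":-2,"dy":37,"dz":0,"rx":0,"ry":0,"rz":-0.004,"fingers":0},{"dx":-2,"dy":37,"dz":0,"rx":0,"ry":0,"rz":-0.004,"fingers":0},{"dx":-2,"dy":37,"dz":0,"rx":0,"ry":0,"rz":-0.004,"fingers":0},{"dx":-2,"dy":37,"dz":0,"rx":0,"ry":0,"rz":-0.004,"fingers":0},{"dx":-2,"dy":37,"dz":0,"rx":0,"ry":0,"rz":-0.004,"fingers":0}])

```text
clock: 22.8
tcp_pos: [0.5495, -0.1797, 0.1904]
orientation: [0.0, 0.012, 1.0, -0.0]
wrist_force: [1.3, -0.1, -0.1]
finger_gap: 0.0425
```

Call:
servo_tool(deltas=[{"dx":-2,"dy":37,"dz":0,"rx":0,"ry":0,"rz":-0.004,"fingers":0},{"dx":-2,"dy":37,"dz":0,"rx":0,"ry":0,"rz":-0.004,"fingers":0},{"dx":-2,"dy":37,"dz":0,"rx":0,"ry":0,"rz":-0.004,"fingers":0},{"dx":-2,"dy":37,"dz":0,"rx":0,"ry":0,"rz":-0.004,"fingers":0},{"dx":-2,"dy":37,"dz":0,"rx":0,"ry":0,"rz":-0.004,"fingers":0},{"dx":0,"dy":37,"dz":0,"rx":0,"ry":0,"rz":-0.004,"fingers":0},{"dx":0,"dy":0,"dz":0,"rx":0,"ry":0,"rz":0,"fingers":0}])

```text
clock: 23.5
tcp_pos: [0.5392, 0.0448, 0.1904]
orientation: [0.0, 0.021, 1.0, 0.001]
wrist_force: [-0.2, -0.1, -0.4]
finger_gap: 0.0429
```

Run:
```python
from h import *
c,s=cam('wrist');save(c,'w7.png');T=wT(c,s);print(s['clock'],s['tcp_pos'],yaw(s),s['finger_gap'])
masks('coil0','wrist',c,T,.027,.2,8)
d,_=cam('top');print('top');masks('coil0','top',d,None,.03,.2,8)
```

```text
23.5 [0.53918744 0.04478751 0.19044089] 87.56496439817886 0.0428792726581892
coil0 0.83 [292.  54.] xy [0.4397 0.053 ] sizes [0.049 0.058] long ang -0.3
coil0 0.83 [387.  68.] xy [0.45   0.1084] sizes [0.067 0.052] long ang 177.4
coil0 0.72 [288. 221.] xy [0.5426 0.0462] sizes [0.048 0.076] long ang -0.8
top
coil0 0.63 [402. 212.] xy [ 0.5592 -0.3633] sizes [0.049 0.065] long ang 176.3
```

Call:
servo_tool(deltas=[{"dx":1,"dy":1,"dz":-40,"rx":0,"ry":0,"rz":0,"fingers":0},{"dx":0,"dy":0,"dz":-40,"rx":0,"ry":0,"rz":0,"fingers":0},{"dx":0,"dy":0,"dz":-21,"rx":0,"ry":0,"rz":0,"fingers":0},{"dx":0,"dy":0,"dz":0,"rx":0,"ry":0,"rz":0,"fingers":0},{"dx":0,"dy":0,"dz":0,"rx":0,"ry":0,"rz":0,"fingers":1},{"dx":0,"dy":0,"dz":0,"rx":0,"ry":0,"rz":0,"fingers":1},{"dx":0,"dy":0,"dz":0,"rx":0,"ry":0,"rz":0,"fingers":1},{"dx":0,"dy":0,"dz":0,"rx":0,"ry":0,"rz":0,"fingers":1}])

```text
clock: 24.5
tcp_pos: [0.5415, 0.0418, 0.0902]
orientation: [0.001, 0.024, 1.0, -0.0]
wrist_force: [0.5, 0.1, 0.5]
finger_gap: 0.0219
```

Call:
servo_tool(deltas=[{"dx":0,"dy":0,"dz":10,"rx":0,"ry":0,"rz":0,"fingers":1},{"dx":0,"dy":0,"dz":30,"rx":0,"ry":0,"rz":0,"fingers":1},{"dx":0,"dy":0,"dz":35,"rx":0,"ry":0,"rz":0,"fingers":1},{"dx":0,"dy":0,"dz":35,"rx":0,"ry":0,"rz":0,"fingers":1}])

```text
clock: 24.9
tcp_pos: [0.5402, 0.0421, 0.2008]
orientation: [-0.0, 0.024, 1.0, 0.0]
wrist_force: [1.3, 0.3, -0.9]
finger_gap: 0.0219
```

Call:
servo_tool(deltas=[{"dx":2.4,"dy":-30,"dz":0,"rx":0,"ry":0,"rz":0.005,"fingers":1},{"dx":2.4,"dy":-42,"dz":0,"rx":0,"ry":0,"rz":0.005,"fingers":1},{"dx":2.4,"dy":-42,"dz":0,"rx":0,"ry":0,"rz":0.005,"fingers":1},{"dx":2.4,"dy":-42,"dz":0,"rx":0,"ry":0,"rz":0.005,"fingers":1},{"dx":2.4,"dy":-42,"dz":0,"rx":0,"ry":0,"rz":0.005,"fingers":1},{"dx":2.4,"dy":-42,"dz":0,"rx":0,"ry":0,"rz":0.005,"fingers":1},{"dx":2.4,"dy":-42,"dz":0,"rx":0,"ry":0,"rz":0.005,"fingers":1},{"dx":2.4,"dy":-44,"dz":0,"rx":0,"ry":0,"rz":0.005,"fingers":1}])

```text
clock: 25.7
tcp_pos: [0.5597, -0.2855, 0.2001]
orientation: [0.0, 0.004, 1.0, -0.0]
wrist_force: [1.2, -0.3, -0.5]
finger_gap: 0.0221
```

Call:
servo_tool(deltas=[{"dx":0,"dy":0,"dz":0,"rx":0,"ry":0,"rz":0,"fingers":1},{"dx":0,"dy":0,"dz":0,"rx":0,"ry":0,"rz":0,"fingers":1}])

```text
clock: 25.9
tcp_pos: [0.5595, -0.285, 0.1993]
orientation: [0.0, 0.005, 1.0, 0.0]
wrist_force: [0.2, 0.5, -1.1]
finger_gap: 0.0216
```

Call:
servo_tool(deltas=[{"dx":0,"dy":4,"dz":-40,"rx":0,"ry":0,"rz":0,"fingers":1},{"dx":0,"dy":0,"dz":-40,"rx":0,"ry":0,"rz":0,"fingers":1},{"dx":0,"dy":0,"dz":-20,"rx":0,"ry":0,"rz":0,"fingers":1},{"dx":0,"dy":0,"dz":-7,"rx":0,"ry":0,"rz":0,"fingers":1},{"dx":0,"dy":0,"dz":0,"rx":0,"ry":0,"rz":0,"fingers":1},{"dx":0,"dy":0,"dz":0,"rx":0,"ry":0,"rz":0,"fingers":0.15},{"dx":0,"dy":0,"dz":0,"rx":0,"ry":0,"rz":0,"fingers":0.15},{"dx":0,"dy":0,"dz":0,"rx":0,"ry":0,"rz":0,"fingers":0.15}])

```text
clock: 26.7
tcp_pos: [0.5608, -0.2805, 0.0937]
orientation: [0.001, 0.004, 1.0, -0.001]
wrist_force: [0.7, 0.0, 1.3]
finger_gap: 0.0363
```

Call:
servo_tool(deltas=[{"dx":0,"dy":0,"dz":20,"rx":0,"ry":0,"rz":0,"fingers":0.15},{"dx":0,"dy":0,"dz":40,"rx":0,"ry":0,"rz":0,"fingers":0.1},{"dx":0,"dy":0,"dz":40,"rx":0,"ry":0,"rz":0,"fingers":0},{"dx":-11,"dy":38,"dz":0,"rx":0,"ry":0,"rz":-0.004,"fingers":0},{"dx":-11,"dy":39,"dz":0,"rx":0,"ry":0,"rz":-0.004,"fingers":0},{"dx":-11,"dy":39,"dz":0,"rx":0,"ry":0,"rz":-0.004,"fingers":0},{"dx":-11,"dy":39,"dz":0,"rx":0,"ry":0,"rz":-0.004,"fingers":0},{"dx":-11,"dy":39,"dz":0,"rx":0,"ry":0,"rz":-0.004,"fingers":0}])

```text
clock: 27.5
tcp_pos: [0.5045, -0.0848, 0.193]
orientation: [0.001, 0.014, 1.0, -0.0]
wrist_force: [-0.9, 0.8, -0.3]
finger_gap: 0.0425
```

Call:
servo_tool(deltas=[{"dx":-11,"dy":39,"dz":0,"rx":0,"ry":0,"rz":-0.004,"fingers":0},{"dx":-11,"dy":39,"dz":0,"rx":0,"ry":0,"rz":-0.004,"fingers":0},{"dx":-11,"dy":39,"dz":0,"rx":0,"ry":0,"rz":-0.004,"fingers":0},{"dx":-11,"dy":39,"dz":0,"rx":0,"ry":0,"rz":-0.004,"fingers":0},{"dx":-13,"dy":38,"dz":0,"rx":0,"ry":0,"rz":-0.004,"fingers":0},{"dx":0,"dy":0,"dz":0,"rx":0,"ry":0,"rz":0,"fingers":0},{"dx":0,"dy":0,"dz":0,"rx":0,"ry":0,"rz":0,"fingers":0}])

```text
clock: 28.2
tcp_pos: [0.448, 0.1086, 0.1928]
orientation: [0.001, 0.023, 1.0, -0.0]
wrist_force: [0.1, 0.1, -0.4]
finger_gap: 0.0429
```

Run:
```python
from h import *
c,s=cam('wrist');save(c,'w8.png');T=wT(c,s);print(s['clock'],s['tcp_pos'],yaw(s),s['finger_gap'])
masks('coil0','wrist',c,T,.027,.2,8)
d,_=cam('top');print('top');masks('coil0','top',d,None,.03,.2,8)
```

```text
28.2 [0.44798389 0.10864602 0.19279015] 87.39805265861611 0.04291308046986492
coil0 0.69 [284. 224.] xy [0.4544 0.107 ] sizes [0.049 0.077] long ang -1.1
coil0 0.59 [198. 208.] xy [0.4405 0.0506] sizes [0.05  0.074] long ang -2.8
top
coil0 0.79 [374. 212.] xy [ 0.5599 -0.2802] sizes [0.046 0.064] long ang 176.9
coil0 0.48 [402. 213.] xy [ 0.5577 -0.3633] sizes [0.036 0.061] long ang 176.3
```

Call:
servo_tool(deltas=[{"dx":0,"dy":-1,"dz":-40,"rx":0,"ry":0,"rz":0,"fingers":0},{"dx":0,"dy":0,"dz":-40,"rx":0,"ry":0,"rz":0,"fingers":0},{"dx":0,"dy":0,"dz":-24,"rx":0,"ry":0,"rz":0,"fingers":0},{"dx":0,"dy":0,"dz":0,"rx":0,"ry":0,"rz":0,"fingers":0},{"dx":0,"dy":0,"dz":0,"rx":0,"ry":0,"rz":0,"fingers":1},{"dx":0,"dy":0,"dz":0,"rx":0,"ry":0,"rz":0,"fingers":1},{"dx":0,"dy":0,"dz":0,"rx":0,"ry":0,"rz":0,"fingers":1},{"dx":0,"dy":0,"dz":0,"rx":0,"ry":0,"rz":0,"fingers":1}])

```text
clock: 29.2
tcp_pos: [0.4486, 0.107, 0.089]
orientation: [0.001, 0.024, 1.0, 0.0]
wrist_force: [1.4, -0.6, -0.3]
finger_gap: 0.0215
```

Call:
servo_tool(deltas=[{"dx":0,"dy":0,"dz":10,"rx":0,"ry":0,"rz":0,"fingers":1},{"dx":0,"dy":0,"dz":30,"rx":0,"ry":0,"rz":0,"fingers":1},{"dx":0,"dy":0,"dz":35,"rx":0,"ry":0,"rz":0,"fingers":1},{"dx":0,"dy":0,"dz":35,"rx":0,"ry":0,"rz":0,"fingers":1}])

```text
clock: 29.6
tcp_pos: [0.4473, 0.1071, 0.1999]
orientation: [-0.0, 0.024, 1.0, 0.0]
wrist_force: [1.0, 0.1, -0.9]
finger_gap: 0.0219
```

Call:
servo_tool(deltas=[{"dx":2.6,"dy":-28,"dz":0,"rx":0,"ry":0,"rz":0.004,"fingers":1},{"dx":2.6,"dy":-40,"dz":0,"rx":0,"ry":0,"rz":0.004,"fingers":1},{"dx":2.6,"dy":-40,"dz":0,"rx":0,"ry":0,"rz":0.004,"fingers":1},{"dx":2.6,"dy":-40,"dz":0,"rx":0,"ry":0,"rz":0.004,"fingers":1},{"dx":2.6,"dy":-40,"dz":0,"rx":0,"ry":0,"rz":0.004,"fingers":1},{"dx":2.6,"dy":-40,"dz":0,"rx":0,"ry":0,"rz":0.004,"fingers":1}])

```text
clock: 30.2
tcp_pos: [0.4633, -0.1225, 0.1991]
orientation: [0.001, 0.012, 1.0, -0.0]
wrist_force: [0.5, 0.5, -2.0]
finger_gap: 0.0218
```

Call:
servo_tool(deltas=[{"dx":2.6,"dy":-40,"dz":0,"rx":0,"ry":0,"rz":0.004,"fingers":1},{"dx":2.6,"dy":-40,"dz":0,"rx":0,"ry":0,"rz":0.004,"fingers":1},{"dx":2.6,"dy":-40,"dz":0,"rx":0,"ry":0,"rz":0.004,"fingers":1},{"dx":2.6,"dy":-40,"dz":0,"rx":0,"ry":0,"rz":0.004,"fingers":1},{"dx":0,"dy":0,"dz":0,"rx":0,"ry":0,"rz":0,"fingers":1},{"dx":0,"dy":0,"dz":0,"rx":0,"ry":0,"rz":0,"fingers":1}])

```text
clock: 30.8
tcp_pos: [0.4735, -0.2816, 0.1984]
orientation: [0.0, 0.005, 1.0, 0.0]
wrist_force: [-0.9, 0.4, -0.9]
finger_gap: 0.022
```

Call:
servo_tool(deltas=[{"dx":0,"dy":1,"dz":-40,"rx":0,"ry":0,"rz":0,"fingers":1},{"dx":0,"dy":0,"dz":-40,"rx":0,"ry":0,"rz":0,"fingers":1},{"dx":0,"dy":0,"dz":-20,"rx":0,"ry":0,"rz":0,"fingers":1},{"dx":0,"dy":0,"dz":-7,"rx":0,"ry":0,"rz":0,"fingers":1},{"dx":0,"dy":0,"dz":0,"rx":0,"ry":0,"rz":0,"fingers":1},{"dx":0,"dy":0,"dz":0,"rx":0,"ry":0,"rz":0,"fingers":0.15},{"dx":0,"dy":0,"dz":0,"rx":0,"ry":0,"rz":0,"fingers":0.15},{"dx":0,"dy":0,"dz":0,"rx":0,"ry":0,"rz":0,"fingers":0.15}])

```text
clock: 31.6
tcp_pos: [0.4745, -0.2802, 0.092]
orientation: [0.001, 0.004, 1.0, -0.001]
wrist_force: [-1.3, 0.7, -0.8]
finger_gap: 0.0361
```

Call:
servo_tool(deltas=[{"dx":0,"dy":0,"dz":20,"rx":0,"ry":0,"rz":0,"fingers":0.15},{"dx":0,"dy":0,"dz":40,"rx":0,"ry":0,"rz":0,"fingers":0.1},{"dx":0,"dy":0,"dz":40,"rx":0,"ry":0,"rz":0,"fingers":0},{"dx":-3.7,"dy":36,"dz":0,"rx":0,"ry":0,"rz":-0.005,"fingers":0},{"dx":-3.7,"dy":37,"dz":0,"rx":0,"ry":0,"rz":-0.005,"fingers":0},{"dx":-3.7,"dy":37,"dz":0,"rx":0,"ry":0,"rz":-0.005,"fingers":0},{"dx":-3.7,"dy":37,"dz":0,"rx":0,"ry":0,"rz":-0.005,"fingers":0},{"dx":-3.7,"dy":37,"dz":0,"rx":0,"ry":0,"rz":-0.005,"fingers":0}])

```text
clock: 32.4
tcp_pos: [0.4552, -0.0948, 0.1916]
orientation: [0.001, 0.017, 1.0, -0.0]
wrist_force: [1.4, 0.1, -0.2]
finger_gap: 0.0429
```

Call:
servo_tool(deltas=[{"dx":-3.7,"dy":37,"dz":0,"rx":0,"ry":0,"rz":-0.005,"fingers":0},{"dx":-3.7,"dy":37,"dz":0,"rx":0,"ry":0,"rz":-0.005,"fingers":0},{"dx":-3.7,"dy":37,"dz":0,"rx":0,"ry":0,"rz":-0.005,"fingers":0},{"dx":-3.7,"dy":37,"dz":0,"rx":0,"ry":0,"rz":-0.005,"fingers":0},{"dx":0,"dy":0,"dz":0,"rx":0,"ry":0,"rz":0,"fingers":0},{"dx":0,"dy":0,"dz":0,"rx":0,"ry":0,"rz":0,"fingers":0}])

```text
clock: 33.0
tcp_pos: [0.4406, 0.0526, 0.1914]
orientation: [0.001, 0.025, 1.0, -0.0]
wrist_force: [-0.9, -0.9, -0.7]
finger_gap: 0.0429
```

Run:
```python
from h import *
c,s=cam('wrist');save(c,'w9.png');T=wT(c,s);print(s['clock'],s['tcp_pos'],yaw(s),s['finger_gap'])
masks('coil0','wrist',c,T,.027,.2,8)
d,_=cam('top');print('top');masks('coil0','top',d,None,.03,.2,8)
```

```text
33.0 [0.44060673 0.05262623 0.19139931] 87.11365061839763 0.04289184189989848
coil0 0.8 [286. 252.] xy [0.4666 0.0509] sizes [0.049 0.08 ] long ang -1.3
top
coil0 0.64 [376. 212.] xy [ 0.5629 -0.2834] sizes [0.039 0.065] long ang 176.9
coil0 0.62 [402. 213.] xy [ 0.5592 -0.3647] sizes [0.046 0.072] long ang -177.5
coil0 0.57 [376. 240.] xy [ 0.4781 -0.2791] sizes [0.045 0.063] long ang 176.9
coil0 0.4 [395. 203.] xy [ 0.5892 -0.3426] sizes [0.349 0.223] long ang -13.4
```

Three coils are in their bays. The last coil now reads 26 mm further along x, so it may have been knocked. I'll look.

View pics/w9.png

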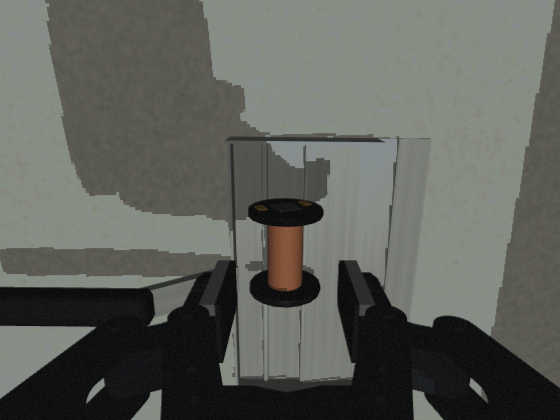

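The scoop or coil was nudged along x, but the coil still sits in its trough at (0.466, 0.051). I'll adjust by +24 mm and pick it up.

Call:
servo_tool(deltas=[{"dx":24,"dy":-1,"dz":0,"rx":0,"ry":0,"rz":0,"fingers":0},{"dx":0,"dy":0,"dz":0,"rx":0,"ry":0,"rz":0,"fingers":0}])

```text
clock: 33.4
tcp_pos: [0.4673, 0.0496, 0.1913]
orientation: [0.002, 0.028, 1.0, -0.0]
wrist_force: [-0.9, 0.2, 0.2]
finger_gap: 0.0426
```

Run:
```python
from h import *
c,s=cam('wrist');T=wT(c,s);print(s['clock'],s['tcp_pos'])
masks('coil0','wrist',c,T,.027,.2,8);masks('scoop','wrist',c,T,.0,.2,8)
```

```text
33.4 [0.46726376 0.04958794 0.19130278]
coil0 0.61 [287. 214.] xy [0.4668 0.0503] sizes [0.048 0.075] long ang -1.5
scoop 0.94 [218. 234.] xy [ 0.4882 -0.0025] sizes [0.295 0.227] long ang 86.8
```

Call:
servo_tool(deltas=[{"dx":0,"dy":0,"dz":-40,"rx":0,"ry":0,"rz":0,"fingers":0},{"dx":0,"dy":0,"dz":-40,"rx":0,"ry":0,"rz":0,"fingers":0},{"dx":0,"dy":0,"dz":-22,"rx":0,"ry":0,"rz":0,"fingers":0},{"dx":0,"dy":0,"dz":0,"rx":0,"ry":0,"rz":0,"fingers":0},{"dx":0,"dy":0,"dz":0,"rx":0,"ry":0,"rz":0,"fingers":1},{"dx":0,"dy":0,"dz":0,"rx":0,"ry":0,"rz":0,"fingers":1},{"dx":0,"dy":0,"dz":0,"rx":0,"ry":0,"rz":0,"fingers":1},{"dx":0,"dy":0,"dz":0,"rx":0,"ry":0,"rz":0,"fingers":1}])

```text
clock: 34.35
tcp_pos: [0.4654, 0.0508, 0.0901]
orientation: [0.001, 0.026, 1.0, -0.0]
wrist_force: [-1.1, -0.6, 1.6]
finger_gap: 0.0218
```

Call:
servo_tool(deltas=[{"dx":0,"dy":0,"dz":10,"rx":0,"ry":0,"rz":0,"fingers":1},{"dx":0,"dy":0,"dz":30,"rx":0,"ry":0,"rz":0,"fingers":1},{"dx":0,"dy":0,"dz":35,"rx":0,"ry":0,"rz":0,"fingers":1},{"dx":0,"dy":0,"dz":35,"rx":0,"ry":0,"rz":0,"fingers":1}])

```text
clock: 34.75
tcp_pos: [0.464, 0.0512, 0.2007]
orientation: [-0.0, 0.026, 1.0, 0.0]
wrist_force: [0.9, 0.1, -1.2]
finger_gap: 0.0219
```

Call:
servo_tool(deltas=[{"dx":1.2,"dy":-29,"dz":0,"rx":0,"ry":0,"rz":0.005,"fingers":1},{"dx":1.2,"dy":-43,"dz":0,"rx":0,"ry":0,"rz":0.005,"fingers":1},{"dx":1.2,"dy":-43,"dz":0,"rx":0,"ry":0,"rz":0.005,"fingers":1},{"dx":1.2,"dy":-43,"dz":0,"rx":0,"ry":0,"rz":0.005,"fingers":1},{"dx":1.2,"dy":-43,"dz":0,"rx":0,"ry":0,"rz":0.005,"fingers":1}])

```text
clock: 35.25
tcp_pos: [0.4704, -0.1514, 0.2]
orientation: [0.001, 0.014, 1.0, 0.0]
wrist_force: [0.0, -0.8, -1.3]
finger_gap: 0.0218
```

Call:
servo_tool(deltas=[{"dx":1.2,"dy":-43,"dz":0,"rx":0,"ry":0,"rz":0.005,"fingers":1},{"dx":1.2,"dy":-43,"dz":0,"rx":0,"ry":0,"rz":0.005,"fingers":1},{"dx":1.2,"dy":-43,"dz":0,"rx":0,"ry":0,"rz":0.005,"fingers":1},{"dx":1.2,"dy":-43,"dz":0,"rx":0,"ry":0,"rz":0.005,"fingers":1},{"dx":1.2,"dy":-43,"dz":0,"rx":0,"ry":0,"rz":0.005,"fingers":1},{"dx":0,"dy":0,"dz":0,"rx":0,"ry":0,"rz":0,"fingers":1},{"dx":0,"dy":0,"dz":0,"rx":0,"ry":0,"rz":0,"fingers":1}])

```text
clock: 35.95
tcp_pos: [0.4761, -0.3657, 0.1991]
orientation: [-0.0, 0.002, 1.0, 0.0]
wrist_force: [0.3, 1.1, -2.5]
finger_gap: 0.0218
```

Call:
servo_tool(deltas=[{"dx":1,"dy":0,"dz":-40,"rx":0,"ry":0,"rz":0,"fingers":1},{"dx":0,"dy":0,"dz":-40,"rx":0,"ry":0,"rz":0,"fingers":1},{"dx":0,"dy":0,"dz":-20,"rx":0,"ry":0,"rz":0,"fingers":1},{"dx":0,"dy":0,"dz":-7,"rx":0,"ry":0,"rz":0,"fingers":1},{"dx":0,"dy":0,"dz":0,"rx":0,"ry":0,"rz":0,"fingers":1},{"dx":0,"dy":0,"dz":0,"rx":0,"ry":0,"rz":0,"fingers":0.15},{"dx":0,"dy":0,"dz":0,"rx":0,"ry":0,"rz":0,"fingers":0.15},{"dx":0,"dy":0,"dz":0,"rx":0,"ry":0,"rz":0,"fingers":0.15}])

```text
clock: 36.75
tcp_pos: [0.4782, -0.3652, 0.0931]
orientation: [0.001, 0.001, 1.0, -0.001]
wrist_force: [-0.2, -0.3, 0.1]
finger_gap: 0.0368
```

Call:
servo_tool(deltas=[{"dx":0,"dy":0,"dz":20,"rx":0,"ry":0,"rz":0,"fingers":0.15},{"dx":0,"dy":0,"dz":40,"rx":0,"ry":0,"rz":0,"fingers":0.1},{"dx":0,"dy":0,"dz":40,"rx":0,"ry":0,"rz":0,"fingers":0},{"dx":-5,"dy":5,"dz":40,"rx":0,"ry":0,"rz":-0.14,"fingers":0},{"dx":-5,"dy":5,"dz":40,"rx":0,"ry":0,"rz":-0.14,"fingers":0},{"dx":0,"dy":5,"dz":40,"rx":0,"ry":0,"rz":-0.14,"fingers":0},{"dx":0,"dy":5,"dz":40,"rx":0,"ry":0,"rz":-0.14,"fingers":0},{"dx":0,"dy":5,"dz":20,"rx":0,"ry":0,"rz":-0.14,"fingers":0}])

```text
clock: 37.55
tcp_pos: [0.4679, -0.3402, 0.3768]
orientation: [0.003, 0.347, 0.938, -0.001]
wrist_force: [1.2, -0.8, 0.0]
finger_gap: 0.0426
```

Call:
servo_tool(deltas=[{"dx":0,"dy":5,"dz":0,"rx":0,"ry":0,"rz":-0.14,"fingers":0},{"dx":0,"dy":5,"dz":0,"rx":0,"ry":0,"rz":-0.14,"fingers":0},{"dx":0,"dy":5,"dz":0,"rx":0,"ry":0,"rz":-0.14,"fingers":0},{"dx":0,"dy":0,"dz":0,"rx":0,"ry":0,"rz":-0.14,"fingers":0},{"dx":0,"dy":0,"dz":0,"rx":0,"ry":0,"rz":-0.14,"fingers":0},{"dx":0,"dy":0,"dz":0,"rx":0,"ry":0,"rz":-0.14,"fingers":0},{"dx":0,"dy":0,"dz":0,"rx":0,"ry":0,"rz":-0.03,"fingers":0},{"dx":0,"dy":0,"dz":0,"rx":0,"ry":0,"rz":0,"fingers":0}])

```text
clock: 38.35
tcp_pos: [0.4675, -0.325, 0.3724]
orientation: [0.0, 0.708, 0.706, 0.0]
wrist_force: [0.7, 0.0, 0.2]
finger_gap: 0.0426
```

Run:
```python
from h import *
c,s=cam('top');save(c,'t10.png');print(s['clock'],s['tcp_pos'],yaw(s),s['joint_pos'])
masks('coil0','top',c,None,.03,.2,8);masks('scoop','top',c,None,.0,.2,8)
d,_=cam('side')
print('side');masks('coil0','side',d,None,.03,.2,8)
a=cv2.resize(c['img'][140:290,190:450,::-1],None,fx=2.2,fy=2.2);b=cv2.resize(d['img'][230:390,230:430,::-1],None,fx=1.6,fy=1.6)
o=np.zeros((600,600,3),np.uint8);o[:a.shape[0],:a.shape[1]]=a;o[335:335+b.shape[0],:b.shape[1]]=b;cv2.imwrite('pics/t10c.png',o)
```

```text
38.35 [ 0.46748214 -0.32496066  0.37240685] -0.11141230756650182 [-7.48461507e-01  2.94011496e-01  1.85817975e-01  1.46175093e+00
  7.34896047e-05  8.24279539e-01]
coil0 0.78 [402. 212.] xy [ 0.5592 -0.3649] sizes [0.04  0.065] long ang 176.3
coil0 0.72 [404. 240.] xy [ 0.4773 -0.3628] sizes [0.045 0.063] long ang 176.2
coil0 0.57 [375. 213.] xy [ 0.5598 -0.2802] sizes [0.037 0.066] long ang -179.9
coil0 0.56 [375. 240.] xy [ 0.4781 -0.2776] sizes [0.042 0.063] long ang 176.9
coil0 0.56 [284. 235.] xy [ 0.4939 -0.0064] sizes [0.321 0.204] long ang -90.4
scoop 0.59 [285. 238.] xy [ 0.4894 -0.0095] sizes [0.213 0.329] long ang -94.1
scoop 0.44 [402. 212.] xy [ 0.5647 -0.3739] sizes [0.047 0.066] long ang 176.3
side
coil0 0.86 [309. 343.] xy [ 0.4805 -0.3664] sizes [0.074 0.06 ] long ang 0.1
coil0 0.86 [293. 313.] xy [ 0.4812 -0.2818] sizes [0.071 0.061] long ang -1.2
coil0 0.81 [344. 331.] xy [ 0.5606 -0.3669] sizes [0.078 0.06 ] long ang 0.1
coil0 0.53 [248. 233.] xy [0.4815 0.0248] sizes [0.247 0.284] long ang -58.0
```

View pics/t10c.png

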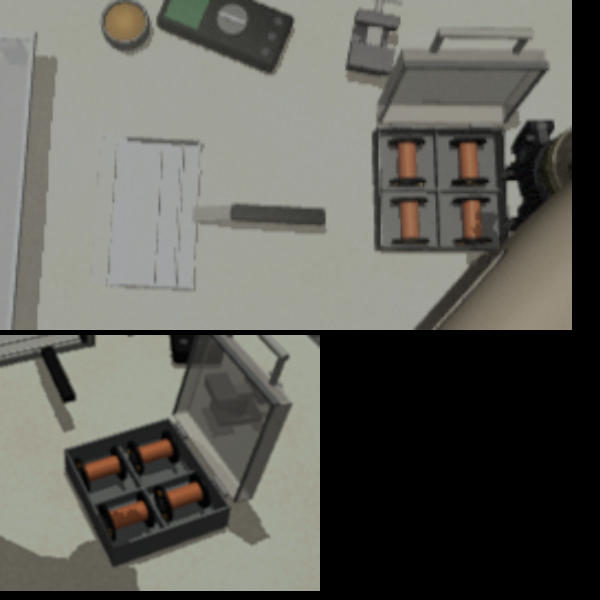

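All four coils sit in their own bays, and the scoop is empty, flat and well clear of the shelf. Next is the lid, with its handle bar at about x 0.671.

Call:
servo_tool(deltas=[{"dx":41,"dy":0,"dz":0,"rx":0,"ry":0,"rz":0,"fingers":0},{"dx":41,"dy":0,"dz":0,"rx":0,"ry":0,"rz":0,"fingers":0},{"dx":41,"dy":0,"dz":0,"rx":0,"ry":0,"rz":0,"fingers":0},{"dx":41,"dy":0,"dz":0,"rx":0,"ry":0,"rz":0,"fingers":0},{"dx":39,"dy":0,"dz":0,"rx":0,"ry":0,"rz":0,"fingers":0},{"dx":0,"dy":0,"dz":0,"rx":0,"ry":0,"rz":0,"fingers":0},{"dx":0,"dy":0,"dz":0,"rx":0,"ry":0,"rz":0,"fingers":0}])

```text
clock: 39.3
tcp_pos: [0.6716, -0.325, 0.3687]
orientation: [-0.002, 0.707, 0.707, -0.001]
wrist_force: [-0.7, -0.3, -0.1]
finger_gap: 0.0424
```

Run:
```python
from h import *
c,s=cam('wrist');save(c,'w11.png');T=wT(c,s);print(s['clock'],s['tcp_pos'],yaw(s),s['joint_pos'])
g=cv2.cvtColor(c['img'],cv2.COLOR_RGB2GRAY)
for z in (.24,.25):print(proj(c,(.671,-.325,z),T),proj(c,(.671,-.27,z),T))
r=int(proj(c,(.671,-.30,.25),T)[1]);print(r,g[max(r,0),180:400:3].tolist())
off=np.arctan2(24,211);R_=212.4;hx=606
a=np.linspace(np.pi-np.arccos(np.clip(-(0-(671-hx))/R_,-1,1)),off,19)
p=np.c_[-R_*np.cos(a),R_*np.sin(a)];print(a[0]-off,np.round(np.diff(p,axis=0),1).tolist())
```

```text
39.3 [ 0.6715546  -0.32499015  0.36867925] -0.03932573126030223 [-5.58094061e-01  7.33767218e-01  8.89668944e-01  1.73040295e+00
 -1.87335268e-04  1.01339190e+00]
[288.94297019 234.03436996] [288.92186063 136.34236399]
[288.97967178 240.438113  ] [288.96057974 138.25249497]
196 [57, 55, 82, 86, 85, 83, 87, 85, 84, 88, 17, 17, 42, 16, 87, 89, 77, 81, 125, 132, 88, 91, 92, 89, 90, 115, 110, 109, 110, 109, 110, 114, 114, 81, 95, 112, 129, 140, 130, 112, 86, 142, 145, 145, 145, 144, 144, 145, 144, 146, 143, 146, 145, 143, 143, 145, 145, 144, 142, 141, 139, 144, 144, 142, 144, 144, 144, 145, 146, 144, 145, 142, 143, 144]
1.7685553389951483 [[-20.1, 5.4], [-20.6, 3.4], [-20.8, 1.4], [-20.8, -0.7], [-20.7, -2.7], [-20.3, -4.7], [-19.8, -6.7], [-19.0, -8.6], [-18.1, -10.4], [-16.9, -12.2], [-15.7, -13.8], [-14.2, -15.2], [-12.7, -16.6], [-11.0, -17.7], [-9.2, -18.7], [-7.3, -19.5], [-5.4, -20.2], [-3.4, -20.6]]
```

Call:
servo_tool(deltas=[{"dx":0.5,"dy":0,"dz":-25,"rx":0,"ry":0,"rz":0,"fingers":0},{"dx":0,"dy":0,"dz":-25,"rx":0,"ry":0,"rz":0,"fingers":0},{"dx":0,"dy":0,"dz":-13,"rx":0,"ry":0,"rz":0,"fingers":0},{"dx":0,"dy":0,"dz":0,"rx":0,"ry":0,"rz":0,"fingers":0},{"dx":0,"dy":0,"dz":0,"rx":0,"ry":0,"rz":0,"fingers":1},{"dx":0,"dy":0,"dz":0,"rx":0,"ry":0,"rz":0,"fingers":1},{"dx":0,"dy":0,"dz":0,"rx":0,"ry":0,"rz":0,"fingers":1},{"dx":0,"dy":0,"dz":0,"rx":0,"ry":0,"rz":0,"fingers":1}], newtons=40)

```text
clock: 40.15
tcp_pos: [0.6715, -0.3253, 0.3117]
orientation: [0.002, 0.708, 0.706, 0.001]
wrist_force: [0.2, 0.8, 6.1]
finger_gap: 0.0097
```

Call:
servo_tool(deltas=[{"dx":-20,"dy":0,"dz":5,"rx":0,"ry":0,"rz":0,"fingers":1},{"dx":-20,"dy":0,"dz":3,"rx":0,"ry":0,"rz":0,"fingers":1},{"dx":-21,"dy":0,"dz":1.4,"rx":0,"ry":0,"rz":0,"fingers":1},{"dx":-21,"dy":0,"dz":-0.7,"rx":0,"ry":0,"rz":0,"fingers":1},{"dx":-20.7,"dy":0,"dz":-2.7,"rx":0,"ry":0,"rz":0,"fingers":1},{"dx":-20.3,"dy":0,"dz":-4.7,"rx":0,"ry":0,"rz":0,"fingers":1}])

```text
clock: 40.75
tcp_pos: [0.5485, -0.3244, 0.3124]
orientation: [0.002, 0.708, 0.707, 0.002]
wrist_force: [2.4, 2.4, 3.2]
finger_gap: 0.0103
```

Call:
servo_tool(deltas=[{"dx":-19.8,"dy":0,"dz":-6.7,"rx":0,"ry":0,"rz":0,"fingers":1},{"dx":-19,"dy":0,"dz":-8.6,"rx":0,"ry":0,"rz":0,"fingers":1},{"dx":-18,"dy":0,"dz":-10.4,"rx":0,"ry":0,"rz":0,"fingers":1},{"dx":-17,"dy":0,"dz":-12.2,"rx":0,"ry":0,"rz":0,"fingers":1},{"dx":-15.7,"dy":0,"dz":-13.8,"rx":0,"ry":0,"rz":0,"fingers":1},{"dx":-14.2,"dy":0,"dz":-15.2,"rx":0,"ry":0,"rz":0,"fingers":1}])

```text
clock: 41.35
tcp_pos: [0.4449, -0.3241, 0.2438]
orientation: [0.001, 0.707, 0.707, 0.002]
wrist_force: [7.4, 3.7, -3.0]
finger_gap: 0.0105
```

Call:
servo_tool(deltas=[{"dx":-12.7,"dy":0,"dz":-16.6,"rx":0,"ry":0,"rz":0,"fingers":1},{"dx":-11,"dy":0,"dz":-17.7,"rx":0,"ry":0,"rz":0,"fingers":1},{"dx":-9.2,"dy":0,"dz":-18.7,"rx":0,"ry":0,"rz":0,"fingers":1}])

```text
clock: 41.65
tcp_pos: [0.4127, -0.3241, 0.1906]
orientation: [0.001, 0.707, 0.707, 0.003]
wrist_force: [9.6, 4.9, -2.0]
finger_gap: 0.01
```

Call:
servo_tool(deltas=[{"dx":-5,"dy":0,"dz":-19,"rx":0,"ry":0,"rz":0,"fingers":1},{"dx":-3.5,"dy":0,"dz":-19,"rx":0,"ry":0,"rz":0,"fingers":1},{"dx":-2,"dy":0,"dz":-14,"rx":0,"ry":0,"rz":0,"fingers":1},{"dx":-0.5,"dy":0,"dz":-8,"rx":0,"ry":0,"rz":0,"fingers":1},{"dx":0,"dy":0,"dz":0,"rx":0,"ry":0,"rz":0,"fingers":1}])

```text
clock: 42.15
tcp_pos: [0.3988, -0.324, 0.1316]
orientation: [-0.002, 0.708, 0.706, -0.001]
wrist_force: [-7.6, 5.7, 12.3]
finger_gap: 0.0104
```

Call:
servo_tool(deltas=[{"dx":0.5,"dy":0,"dz":-3,"rx":0,"ry":0,"rz":0,"fingers":1},{"dx":0.5,"dy":0,"dz":-3,"rx":0,"ry":0,"rz":0,"fingers":1},{"dx":0,"dy":0,"dz":0,"rx":0,"ry":0,"rz":0,"fingers":1}])

```text
clock: 42.45
tcp_pos: [0.399, -0.324, 0.1308]
orientation: [-0.001, 0.708, 0.706, -0.002]
wrist_force: [-22.3, 15.8, 57.7]
finger_gap: 0.0102
```

Run:
```python
from h import *
s=env.get_state();print(s['tcp_pos'],s['wrist_force'],s['finger_gap'])
```

```text
[ 0.3989948  -0.3239633   0.13077206] [-22.29905215  15.76060764  57.65213695] 0.010181620002239815
```

Call:
servo_tool(deltas=[{"dx":-0.5,"dy":0,"dz":5,"rx":0,"ry":0,"rz":0,"fingers":1},{"dx":0,"dy":0,"dz":0,"rx":0,"ry":0,"rz":0,"fingers":0.3},{"dx":0,"dy":0,"dz":0,"rx":0,"ry":0,"rz":0,"fingers":0},{"dx":0,"dy":0,"dz":0,"rx":0,"ry":0,"rz":0,"fingers":0},{"dx":0,"dy":0,"dz":0,"rx":0,"ry":0,"rz":0,"fingers":0}])

```text
clock: 42.95
tcp_pos: [0.4012, -0.3252, 0.1291]
orientation: [0.0, 0.708, 0.706, 0.0]
wrist_force: [-0.7, 0.2, 0.3]
finger_gap: 0.0429
```

Call:
servo_tool(deltas=[{"dx":0,"dy":0,"dz":25,"rx":0,"ry":0,"rz":0,"fingers":0},{"dx":0,"dy":0,"dz":45,"rx":0,"ry":0,"rz":0,"fingers":0},{"dx":0,"dy":0,"dz":45,"rx":0,"ry":0,"rz":0,"fingers":0},{"dx":-20,"dy":-40,"dz":0,"rx":0,"ry":0,"rz":0,"fingers":0},{"dx":-20,"dy":-40,"dz":0,"rx":0,"ry":0,"rz":0,"fingers":0},{"dx":-10,"dy":-40,"dz":0,"rx":0,"ry":0,"rz":0,"fingers":0},{"dx":0,"dy":-40,"dz":0,"rx":0,"ry":0,"rz":0,"fingers":0},{"dx":0,"dy":0,"dz":0,"rx":0,"ry":0,"rz":0,"fingers":0}])

```text
clock: 43.75
tcp_pos: [0.3502, -0.4899, 0.2431]
orientation: [0.001, 0.709, 0.705, -0.001]
wrist_force: [-0.5, 0.8, -0.2]
finger_gap: 0.0428
```

Run:
```python
from h import *
c,s=cam('top');d,_=cam('side');print(s['clock'],s['tcp_pos'],s['wrist_force'])
for t in ['multimeter','tip_cleaner','vise','scoop']: masks(t,'top',c,None,.03,.4,1)
a=cv2.resize(c['img'][120:320,180:450,::-1],(540,400))
b=cv2.resize(d['img'][250:390,240:390,::-1],None,fx=1.7,fy=1.7)
o=np.zeros((400,800,3),np.uint8);o[:,:540]=a;o[:238,542:797]=b[:, :255];cv2.imwrite('pics/f.png',o)
```

```text
43.75 [ 0.35022575 -0.48994621  0.24313244] [-0.54515558  0.79880686 -0.24978997]
multimeter 0.85 [292. 149.] xy [ 0.7614 -0.0335] sizes [0.089 0.179] long ang -113.0
tip_cleaner 0.97 [247. 150.] xy [0.7576 0.1062] sizes [0.067 0.068] long ang -136.5
vise 0.85 [359. 155.] xy [ 0.742  -0.2426] sizes [0.117 0.064] long ang -10.4
scoop 0.9 [284. 237.] xy [ 0.4878 -0.007 ] sizes [0.202 0.313] long ang -92.6
```

View pics/f.png

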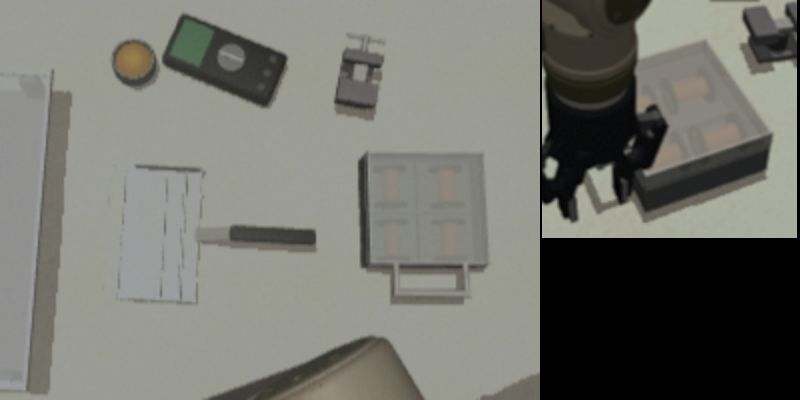

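The picture shows the lid down over four coils and an empty scoop clear of the shelf, with the bystanders in place. I'll check that the lid is fully shut by touch: pressing lightly on the bar with closed fingertips should make contact at TCP z of about 0.147.

Call:
servo_tool(deltas=[{"dx":0,"dy":41,"dz":0,"rx":0,"ry":0,"rz":0,"fingers":1},{"dx":10,"dy":41,"dz":0,"rx":0,"ry":0,"rz":0,"fingers":1},{"dx":20,"dy":41,"dz":0,"rx":0,"ry":0,"rz":0,"fingers":1},{"dx":19,"dy":41,"dz":0,"rx":0,"ry":0,"rz":0,"fingers":1},{"dx":0,"dy":0,"dz":-40,"rx":0,"ry":0,"rz":0,"fingers":1},{"dx":0,"dy":0,"dz":-35,"rx":0,"ry":0,"rz":0,"fingers":1},{"dx":0,"dy":0,"dz":-13,"rx":0,"ry":0,"rz":0,"fingers":1},{"dx":0,"dy":0,"dz":0,"rx":0,"ry":0,"rz":0,"fingers":1}])

```text
clock: 44.85
tcp_pos: [0.3989, -0.3185, 0.1545]
orientation: [-0.002, 0.707, 0.707, 0.0]
wrist_force: [0.4, 0.1, -0.0]
finger_gap: -0.0003
```

Call:
servo_tool(deltas=[{"dx":0,"dy":0,"dz":-3,"rx":0,"ry":0,"rz":0,"fingers":1},{"dx":0,"dy":0,"dz":0,"rx":0,"ry":0,"rz":0,"fingers":1}])

```text
clock: 45.05
tcp_pos: [0.4004, -0.3213, 0.1544]
orientation: [0.001, 0.708, 0.707, -0.0]
wrist_force: [-0.1, -0.5, 0.7]
finger_gap: -0.0
```

Call:
servo_tool(deltas=[{"dx":0,"dy":0,"dz":-3,"rx":0,"ry":0,"rz":0,"fingers":1},{"dx":0,"dy":0,"dz":0,"rx":0,"ry":0,"rz":0,"fingers":1}])

```text
clock: 45.25
tcp_pos: [0.4001, -0.3213, 0.1508]
orientation: [0.001, 0.708, 0.706, 0.0]
wrist_force: [0.7, 0.4, -0.3]
finger_gap: 0.0001
```

Call:
servo_tool(deltas=[{"dx":0,"dy":0,"dz":-2,"rx":0,"ry":0,"rz":0,"fingers":1},{"dx":0,"dy":0,"dz":0,"rx":0,"ry":0,"rz":0,"fingers":1}])

```text
clock: 45.45
tcp_pos: [0.3998, -0.3211, 0.1483]
orientation: [0.0, 0.708, 0.706, 0.0]
wrist_force: [-0.0, 0.3, 0.5]
finger_gap: 0.0
```

Call:
servo_tool(deltas=[{"dx":0,"dy":0,"dz":-2,"rx":0,"ry":0,"rz":0,"fingers":1},{"dx":0,"dy":0,"dz":0,"rx":0,"ry":0,"rz":0,"fingers":1}])

```text
clock: 45.65
tcp_pos: [0.4, -0.3212, 0.1466]
orientation: [0.0, 0.708, 0.706, -0.0]
wrist_force: [-0.3, 0.4, 2.6]
finger_gap: 0.0
```

Call:
servo_tool(deltas=[{"dx":0,"dy":0,"dz":-2,"rx":0,"ry":0,"rz":0,"fingers":1},{"dx":0,"dy":0,"dz":0,"rx":0,"ry":0,"rz":0,"fingers":1}])

```text
clock: 45.85
tcp_pos: [0.3999, -0.3212, 0.1461]
orientation: [0.001, 0.708, 0.706, -0.0]
wrist_force: [-4.7, 3.5, 15.1]
finger_gap: -0.0
```

Contact came at 0.1466, against 0.147 for fully shut, and it's a hard stop. I'll retreat and hand in.

Call:
servo_tool(deltas=[{"dx":0,"dy":0,"dz":20,"rx":0,"ry":0,"rz":0,"fingers":1},{"dx":0,"dy":0,"dz":45,"rx":0,"ry":0,"rz":0,"fingers":1},{"dx":0,"dy":0,"dz":45,"rx":0,"ry":0,"rz":0,"fingers":1},{"dx":-20,"dy":-40,"dz":0,"rx":0,"ry":0,"rz":0,"fingers":0},{"dx":-20,"dy":-40,"dz":0,"rx":0,"ry":0,"rz":0,"fingers":0},{"dx":0,"dy":-40,"dz":0,"rx":0,"ry":0,"rz":0,"fingers":0},{"dx":0,"dy":0,"dz":0,"rx":0,"ry":0,"rz":0,"fingers":0},{"dx":0,"dy":0,"dz":0,"rx":0,"ry":0,"rz":0,"fingers":0}])

```text
clock: 46.65
tcp_pos: [0.3594, -0.4415, 0.2535]
orientation: [-0.001, 0.708, 0.706, 0.0]
wrist_force: [-0.2, 0.5, 0.4]
finger_gap: 0.0427
```

Run:
```python
from h import *
s=env.get_state();print(s['clock'],s['tcp_pos'],np.abs(s['qvel']).max())
c,_=cam('top');masks('scoop','top',c,None,0,.4,1)
print(job.hand_in())
```

```text
46.65 [ 0.35942698 -0.44147562  0.25350958] 0.029648915316158774
scoop 0.84 [285. 237.] xy [ 0.4915 -0.0092] sizes [0.209 0.324] long ang -93.5
the job is handed in; nothing more can be done
None
```

The job is done and handed in at about 47 s of the 210 s allowed. I drew all four coils out with the scoop, laid each in its own compartment, and folded the lid shut. The gripper never reached in under the shelf.

**Last checks**
- **Coils:** the top camera found all four in separate bays before the lid was closed. The side camera found only three, but its picture shows all four. They still show through the shut lid.
- **Lid:** closing it met a hard stop at about 58 N at the wrist, under the 120 N limit. A fingertip touch then met the handle bar at TCP z 0.1466 m, against about 0.147 m for fully shut.
- **Scoop:** empty, flat on the bench, and clear of the shelf by roughly 8 to 10 cm.
- **Bystanders:** the multimeter, tip cleaner and vise sit at the same image positions as at the start.

**Departures from plan**
- The first push left the two rows of coils nested together, so I pushed deeper once more, within the 35 mm allowance, to seat them in both troughs.
- The last coil had shifted about 25 mm along x before I picked it. I measured it again and corrected for that; I did not work out whether the coil or the whole scoop had moved.
- The early camera estimate had the lid about 4° ajar. Its handle ended only about 3 mm lower when shut, so it probably started closer to 1°.

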